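# Stand the try-on mirror on the counter easel

## Robot

A 7-joint arm with a two-finger parallel gripper is mounted at the origin on the work surface. World frame = base frame: x ahead of the robot, y to its left, z up, the work surface at z = 0. Lengths are in m, angles in rad, forces in N, time in s.
With the tool pointing down it reaches from about 0.425 to 1.025 m from the base axis. Payload 3.6 kg.
Tool frame: the origin (TCP) lies on the centre line of the jaws, within the pads' length; the fingertips stand 22 mm ahead of it and the grasp point (between the pads) lies 3 mm ahead of it (manip.tcp_to_tips is the distance from the TCP to the fingertips, in m); z points along the fingers, y is the line along which they close (so a half turn about z gives the same grasp; the last joint's range is limited). The gripper opens to 85 mm and grips with 20 to 120 N. Pads are 22 mm wide; open, the fingers measure 114 mm over their backs; the gripper's body (76 mm by 85 mm) begins 54 mm behind the grasp point. The pads swing forward as they close: fully open they stand 13 mm farther back than shut.
Start: joints at [1.161, 0.591, 0.048, 1.609, -0.033, 0.943, -0.034], TCP at [0.225, -0.689, 0.222] pointing down, gripper open.
Joint ranges: [-2.69, 2.69], [-0.47, 2.24], [-1.27, 1.36], [0.19, 2.51], [-1.53, 4.68], [0.08, 2.07], [-3.09, 3.09]. Speed limits (rad/s): [2.57, 2.57, 3.14, 3.14, 3.14, 3.14, 3.14].

## Interface

Orientations are given as a unit quaternion [w, x, y, z].
In Python, from plant import manip, capture, nets gives the robot as it stands.
- The arm moves only by the tool arm_command, never from a script. Its argument "motion" is a list of rows, each an object of numbers: "wx", "wy", "wz": the turn, a rotation vector about the tool's x, y, z in degrees; "dx", "dy", "dz": the shift along the tool's x, y, z in m; "grip": the closure, from 0 (fully open) to 1 (shut). A call has exactly 10 rows; each row shifts and turns the commanded pose from where the row before left it, along the tool's axes as they then stand; what a row does not reach is not made up. A row lasts 1/8 s, in which the tool goes at most 62.5 mm and 10.7 degrees, less where a joint would pass 70% of its speed; a pose out of reach is approached as far as the arm can. A call with a gripper value outside its range is refused whole. The fingers move at their own pace and stop on an object; the grip force is fixed at half the most. Time passes only in rows, so rows that do not move let the fingers close, or fill a call up. It gives the time, the measured TCP pose, the force, the opening and the grip force at its end, in the units of the state.
- manip.read_state(): the state, without advancing time (a new reading comes with each control period).
- capture(name): name is "side" or "top"; returns a dict with "color" (384x512x3 uint8, red, green, blue), "camera_matrix" (3x3 intrinsics, pixels), "rvec" (rotation vector, rad) and "tvec" (3), from world to camera coordinates, as OpenCV has them. Camera axes: x right, y down, z forward; pixel columns grow to the right and rows downward; lengths in m; the calibration is good to about 2 mm. A picture is of the moment at which its call begins. There is no depth.
- manip.hand_in(): hands the job in; it is judged then, once.
Trained networks look in the newest picture that a camera, given by its name, has taken for a name from the list of things; names that differ only in an ending like _2 or _b are one class to them, and where a whole thing is asked for, a point or a joint stands for the part that bears it (a point fixed in the world has none). Each returns a list of dicts, best first, with "p" (0 to 1); they miss things now and then, are a little off and sometimes report something else, mostly with a low value. They report only what shows in the picture. A call takes as long as a camera call. They do not tell look-alikes from the thing itself.
- nets.cut_out(target, camera): "mask" (384x512 bool, what is visible of it) and "position" ([column, row] in pixels, amid what is visible of it).
The state is a dict: "time_s": time; "joint_pos": joint angles; "qd": joint speeds; "joint_efforts": joint torques, N m; "ee_pos": TCP position; "eef_rot": TCP orientation; "ft_force": force on the tool from outside, world axes, zero at the start; "torque": the same for the moment, N m; "width": finger opening in m; "grasp_force": force on a finger pad.
Only numpy, scipy, OpenCV 4.12 (cv2) and the standard library are available. Lean on these libraries where they do the work, as an engineer would, in place of code of your own. Each camera call takes 0.05 s, during which the arm holds its last target. There are 200 camera calls.

## Task

Draw the turquoise-backed mirror straight up out of the slotted rack and stand it gently on the free end of the easel's narrow ledge, leaning flat against the sloped back with its silvered face still turned to the customer, well short of the brass stop; let go. Then slide it along the ledge, in under the lamp head, until its side edge rests against the brass stop. Do not touch the lamp, and leave the other mirror and everything else on the counter where it is.

Things in the scene. Friction and masses are not known exactly. Their poses are not given: they have to be found in the camera images.
- mirror: Turquoise-backed frameless glass mirror to be moved: a plate 120 wide (its y) x 120 tall (z) x 8 thick (x), about 0.28 kg. Origin: centre of its underside; +x points out of the silvered face, z up the plate. At the start it stands upright in either slot of the rack, silvered face away from the robot (about world +x).
- mirror_face (a point): Centre of the mirror's silvered face (x = +4, z = 60 mm in the mirror's frame).
- amber_mirror: Amber-backed mirror of the same size, in the rack's other slot; stays there.
- rack: Fixed dark-wood rack, 150 (x) x 140 (y), origin at the centre of its underside. Two slots run along its y, at its x = -35 and +35 mm, each 10 wide and 124 long; slot floor 12 mm above the counter, wall tops at 52 mm, so the mirrors stick out 80 mm above the walls with their tops at 132 mm. Walls are 10 thick.
- easel: Fixed display easel on a black foot plate 12 mm thick; origin under it on the counter. Foot spans x -75 to +30, y -120 to +185 mm in its frame; z up, +x towards the customer (away from the robot), +y towards the stop and lamp.
- ledge: Sandalwood ledge and sloped back of the easel, one fixed piece leaning 0.35 rad back towards the robot. Origin: middle of the inner corner of ledge and back, 55 above the counter. +x out of the back towards the customer, +y along the ledge to the stop, +z up the back. Ledge surface z = 0: 18 deep (x 0 to 18), no lip, y -115 to 115. Back surface x = 0: 62 high, 6 thick (x -6 to 0).
- stop (a point): Foot of the brass stop's face, mid-depth of the ledge (ledge frame x 9, y 115, z 0 mm). The stop is 24 wide, 8 thick and 35 high above the ledge. When seated at the stop, the mirror's origin is at x 4, y 55, z 0 mm in the ledge's frame, with its axes parallel to the ledge's.
- ledge_free_end (a point): Mid-depth of the ledge surface at its free end (ledge frame x 9, y -115, z 0 mm).
- lamp: Fixed small chrome swing-arm lamp on the easel's foot plate; its frame equals the easel's. The arm, 10 mm thick, rises from a foot at (-45, 158) by (-62, 163, 140) to (-40, 155, 262) and across to the head at (-40, 87, 250) mm.
- lamp_head (a point): Centre of the underside of the lamp head, which hangs over the stop end of the ledge: 54 across, 39 tall, with the lamp's arm up to 55 above this point; underside 203 mm above the counter. The mirror, 170 mm high when seated, passes below it, but a gripper above the mirror does not.
- tray: Black open tray, 120 (x) x 270 (y) x 18 high, walls 5, on the customer's side; origin under its centre. Leave alone.
- turquoise_bangle: Turquoise glass bangle, 68 across, 8 high, lying in the tray. Leave alone.
- silver_bangle_1: Silver bangle, 68 across, 8 high, lying in the tray. Leave alone.
- silver_bangle_2: Silver bangle, 68 across, 8 high, lying in the tray. Leave alone.
- bell: Brass hand bell, 64 across, 80 high; origin under it. Leave alone.
Mind the look-alikes: they are no part of the job. Leave any purple look-alike of the mirror alone. Leave any red look-alike of the rack alone.

How it is judged:
On the way, in this order (a step that is already met when the one before it is completed fails the run):
1. the turquoise mirror is drawn up clear of its slot (z of mirror in the frame of rack above 0.055 m), for 0.1 s.
2. the mirror stands released on the ledge, flat against the back, silvered face out, at least 25 mm short of the stop (x of mirror_face in the frame of ledge between 0.004 and 0.013 m and z of mirror in the frame of ledge between -0.005 and 0.005 m and angle between the z axis of mirror and the z axis of ledge, either way round below 0.08 rad and angle between the x axis of mirror and the x axis of ledge, either way round below 0.12 rad and linear speed of mirror below 0.02 m/s and contact force between the fingers and mirror below 0.1 N and y of mirror in the frame of ledge between -0.1 and 0.03 m), for 0.2 s.
At the end, for the whole second after the job is handed in: The turquoise mirror stands at rest and released on the ledge (underside within 5 mm of it), flat against the sloped back (within 0.08 rad in lean and 0.12 rad in turn), silvered face away from the robot, its side edge within 5 mm of the brass stop (x of mirror_face in the frame of ledge between 0.004 and 0.013 m and z of mirror in the frame of ledge between -0.005 and 0.005 m and angle between the z axis of mirror and the z axis of ledge, either way round below 0.08 rad and angle between the x axis of mirror and the x axis of ledge, either way round below 0.12 rad and linear speed of mirror below 0.02 m/s and contact force between the fingers and mirror below 0.1 N and y of mirror in the frame of ledge between 0.05 and 0.06 m); the robot touches nothing.
It fails at once if the mirror is slammed or pressed hard on the easel (over 50 N) (contact force between mirror and ledge above 50 N).
It fails at once if the lamp is touched (over 2 N) (contact force between anything else and lamp above 2 N).
It fails at once if the amber mirror is moved more than 15 mm (distance of amber_mirror from where it was at the start of the episode above 0.015 m).
It fails at once if the tray, a bangle or the bell is moved more than 25 mm (distance of any of tray, turquoise_bangle, silver_bangle_1, silver_bangle_2, bell from where it was at the start of the episode above 0.025 m).
It also fails if it takes over 58 s, if anything falls off the work surface, if the arm or the gripper's body presses on something with over 40 N, if the wrist force passes 120 N, or if a joint passes its speed limit or range.

## Working session

There is one attempt and no reset: what is moved stays moved. The work goes in short steps, Python scripts to look and compute and a tool call to move; the robot and the scene stay as the last step left them, time stands still between calls to the robot, and variables do not carry over. Pictures are saved under pics/ and viewed, at most 10 in all, crops included, and the job is handed in when it is done.

Besides the shell and the picture viewer there is one more tool, called after "Call:" by a JSON object that holds its "fn" and its "kwargs". arm_command: Moves the arm, as the interface text tells. Its arguments: {"type":"object","properties":{"motion":{"type":"array"}},"required":["motion"]}

```bash
ls; mkdir -p pics
python3 - <<'E'
from plant import manip,capture,nets
import cv2,numpy as np
for n in("side","top"):
    c=capture(n); cv2.imwrite(f"pics/{n}0.png",c["color"][:,:,::-1])
    R=cv2.Rodrigues(np.array(c["rvec"]))[0]; print(n,np.round(c["camera_matrix"],1).tolist(),np.round(-R.T@np.array(c["tvec"]).ravel(),3),np.round(R,3).tolist())
    for t in("mirror","rack","easel","ledge","lamp"):
        print(t,[(round(d["p"],2),np.round(d["position"]).tolist(),int(d["mask"].sum())) for d in nets.cut_out(t,n)])
print(manip.read_state())
E
```

```text
pics
side [[477.7, 0.0, 252.0], [0.0, 477.7, 188.4], [0.0, 0.0, 1.0]] [0.124 0.506 0.948] [[-0.792, -0.61, 0.012], [-0.472, 0.6, -0.646], [0.387, -0.517, -0.764]]
mirror [(0.84, [332.0, 128.0], 1515), (0.82, [295.0, 153.0], 818), (0.74, [278.0, 116.0], 1504)]
rack [(0.81, [383.0, 232.0], 3356), (0.77, [305.0, 190.0], 1906), (0.64, [164.0, 260.0], 1334), (0.63, [156.0, 281.0], 8163)]
easel [(0.78, [154.0, 279.0], 8039), (0.4, [297.0, 154.0], 755)]
ledge [(0.57, [160.0, 259.0], 1335)]
lamp [(0.78, [128.0, 269.0], 1865)]
top [[437.0, 0.0, 258.7], [0.0, 437.0, 193.9], [0.0, 0.0, 1.0]] [ 0.326 -0.051  1.325] [[-0.02, -1.0, -0.002], [-0.988, 0.02, -0.154], [0.154, -0.001, -0.988]]
mirror [(0.93, [382.0, 189.0], 654), (0.59, [352.0, 138.0], 676), (0.54, [318.0, 185.0], 316)]
rack [(0.57, [315.0, 203.0], 1618)]
easel [(0.65, [170.0, 177.0], 3543)]
ledge [(0.56, [185.0, 175.0], 827)]
lamp [(0.78, [132.0, 171.0], 747), (0.7, [316.0, 202.0], 1811)]
{'time_s': 0.6, 'joint_pos': array([ 1.1614686 ,  0.59112984,  0.04842331,  1.6085266 , -0.0332689 ,
        0.94270935, -0.03367237]), 'qd': array([ 0.00035171, -0.00061891, -0.00171804, -0.00043748, -0.0001877 ,
        0.00141388, -0.00049932]), 'joint_efforts': array([ 9.15958935e-05, -5.48294771e+01,  1.54501095e+00, -1.98416144e+01,
        9.24266351e-03,  1.85433062e-03, -4.85816273e-06]), 'ee_pos': array([ 0.2251648 , -0.68913848,  0.22224373]), 'eef_rot': array([ 2.23680711e-05,  9.87552866e-01,  1.57287433e-01, -2.64501289e-05]), 'ft_force': array([ 0.42338657, -0.02188591, -0.05886588]), 'torque': array([-0.02068883,  0.01525064,  0.01274102]), 'grasp_force': 0.0, 'width': 0.08505713670204218}
```

View pics/side0.png

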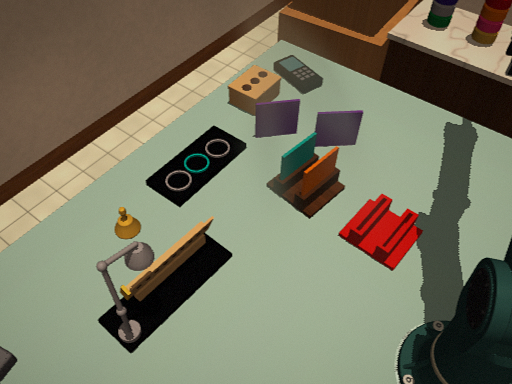

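View pics/top0.png

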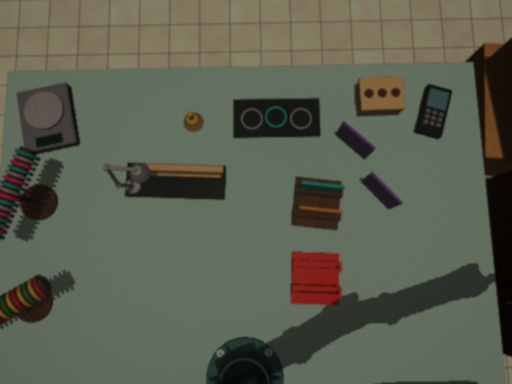

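Side view: the turquoise mirror is at (298,155) in the dark rack. The amber mirror is at (320,172). Things that could be confused with the target are the purple plates at (277,118) and (338,128) and the turquoise bangle at (196,162). The red rack at (382,232) is the rack look-alike. The easel is at (160,290), with the lamp and stop at its left end. I choose the turquoise plate at (298,155), and will fit models to the silhouettes.

```bash
cat > h.py <<'E'
import cv2,numpy as np
from scipy.optimize import minimize
S=4
def box(x0,x1,y0,y1,z0,z1): return np.array([[x,y,z] for x in(x0,x1) for y in(y0,y1) for z in(z0,z1)],float)
def T(p,pose):
    x,y,a=pose; c,s=np.cos(a),np.sin(a); return p@np.array([[c,s,0],[-s,c,0],[0,0,1]])+[x,y,0]
def lean(p,off):  # ledge frame -> easel frame
    c,s=np.cos(.35),np.sin(.35); return np.c_[c*p[:,0]-s*p[:,2]+off,p[:,1],s*p[:,0]+c*p[:,2]+.055]
def prj(c,p): return cv2.projectPoints(np.asarray(p,float),np.array(c["rvec"],float),np.array(c["tvec"],float),np.array(c["camera_matrix"],float),None)[0][:,0]
def sil(c,boxes,roi):
    x0,y0,x1,y1=roi; m=np.zeros(((y1-y0)*S,(x1-x0)*S),np.uint8)
    for b in boxes:
        q=((prj(c,b)-[x0,y0]+.5)*S-.5)
        cv2.fillConvexPoly(m,cv2.convexHull(np.round(q*16).astype(np.int32)),1,shift=4)
    return m>0
def up(img,roi):
    x0,y0,x1,y1=roi; return cv2.resize(img[y0:y1,x0:x1],None,fx=S,fy=S,interpolation=cv2.INTER_CUBIC).astype(int)
def fit(cost,p0,step):
    for _ in range(3):
        r=minimize(cost,p0,method="Nelder-Mead",options=dict(initial_simplex=np.vstack([p0]+[np.array(p0)+np.eye(len(p0))[i]*step[i] for i in range(len(p0))]),xatol=1e-5,fatol=1e-6,maxiter=600)); p0=r.x; step=np.array(step)/2
    return r.x,r.fun
E
cat > loc.py <<'E'
from plant import manip,capture
from h import *
C={n:capture(n) for n in("side","top")}
RR={"side":(255,120,355,225),"top":(282,168,352,238)}
RE={"side":(90,205,240,360),"top":(98,150,235,208)}
def lum(i): return i.sum(2)
fg={}
for n in C:
    u=up(C[n]["color"],RR[n]); bg=np.median(u[-40:,:60].reshape(-1,3),0) if n=="top" else np.median(u[-60:,:60].reshape(-1,3),0)
    hsv=None
    d=np.abs(u-bg).sum(2); fg[n]=d>70
    purple=(u[...,2]>u[...,1]+15); fg[n]&=~purple
    cv2.imwrite(f"pics/m_{n}.png",np.hstack([np.clip(u,0,255)[:,:,::-1],np.repeat(fg[n][...,None]*255,3,2)]).astype(np.uint8))
rackb=lambda p:[T(b,p[:3]) for b in (box(-.075,.075,-.07,.07,0,.012),box(-.05,.05,-.07,.07,0,.012),
  *[box(s*.035+k*.01-.005,s*.035+k*.01+.005,-.07,.07,0,.052) for s in(-1,1) for k in(-1,1)],
  *[box(s*.035-.004,s*.035+.004,-.06,.06,.012,.132) for s in(-1,1)])]
def cost(p):
    e=0
    for n in C:
        m=sil(C[n],rackb(p),RR[n]); e+=1-(m&fg[n]).sum()/(m|fg[n]).sum()
    return e
r=fit(cost,[.62,-.22,0.],[.03,.03,.1]); print("rack",r)
fe={};ig={};tan={}
lampb=lambda p:None
for n in C:
    u=up(C[n]["color"],RE[n]); bg=np.median(u[-30:,-40:].reshape(-1,3),0)
    d=np.abs(u-bg).sum(2); fe[n]=d>(90 if n=="side" else 70)
    # wood: reddish hue
    tan[n]=(u[...,0]-u[...,2])>45
    cv2.imwrite(f"pics/e_{n}.png",np.hstack([np.clip(u,0,255)[:,:,::-1],np.repeat(fe[n][...,None]*255,3,2)]).astype(np.uint8))
def lampseg(p):
    P=[(-.045,.158,.012),(-.062,.163,.140),(-.040,.155,.262),(-.040,.087,.250)]
    out=[]
    for a,b in zip(P,P[1:]):
        out.append(T(np.vstack([box(*[q for k in range(3) for q in (v[k]-.009,v[k]+.009)]) for v in(a,b)]),p[:3]))
    out.append(T(box(-.04-.03,-.04+.03,.087-.03,.087+.03,.195,.262),p[:3])); out.append(T(box(-.075,-.015,.128,.188,.012,.05),p[:3])); return out
def eas(p): return [T(b,p[:3]) for b in (box(-.075,.03,-.12,.185,0,.012),)]
def led(p): return [T(lean(b,p[3]),p[:3]) for b in (box(-.006,0,-.115,.115,-p[4],.062),box(-.006,.018,-.115,.115,-p[4],0),box(-.003,.021,.115,.123,-p[4],.035))]
def cost2(p):
    e=0
    for n in C:
        L=sil(C[n],lampseg(p),RE[n]); l=sil(C[n],led(p),RE[n]); a=(sil(C[n],eas(p),RE[n])|l)
        f=fe[n]
        e+=((a^f)&~L).sum()/((a|f)&~L).sum()+((l^tan[n])&~L).sum()/((l|tan[n])&~L).sum()
    return e
if __name__=="__main__":
    best=min((fit(cost2,[x,.2,0.,0.,.008],[.03,.03,.1,.01,.004]) for x in(.65,.70)),key=lambda t:t[1]); print("easel",best)
    for n in C:
        for nm,bs,roi in(("r",rackb(r[0]),RR[n]),("e",eas(best[0])+led(best[0])+lampseg(best[0]),RE[n])):
            im=cv2.resize(C[n]["color"][roi[1]:roi[3],roi[0]:roi[2],::-1].copy(),None,fx=S,fy=S,interpolation=cv2.INTER_CUBIC)
            for b in bs:
                q=np.round((prj(C[n],b)-[roi[0],roi[1]]+.5)*S).astype(int); cv2.polylines(im,[cv2.convexHull(q.astype(np.int32))],True,(0,0,255),1)
            cv2.imwrite(f"pics/fit_{nm}_{n}.png",im)
    A=[cv2.imread(f"pics/fit_{a}.png") for a in("r_side","r_top","e_side","e_top")]
    def pad(i,h,w): return cv2.copyMakeBorder(i,0,max(0,h-i.shape[0]),0,max(0,w-i.shape[1]),0)[:h,:w]
    cv2.imwrite("pics/fitA.png",np.hstack([pad(A[0],420,400),pad(A[1],420,280)]))
    o=np.vstack([pad(A[2],620,600),pad(A[3],232,600)]); cv2.imwrite("pics/fitB.png",cv2.resize(o,None,fx=.7,fy=.7))
    np.savez("poses.npz",rack=r[0],easel=best[0])
E
python3 loc.py
```

```text
rack (array([ 0.5007294 , -0.22513523, -0.1315206 ]), np.float64(0.3514390656723201))
easel (array([ 0.59791759,  0.16940922, -0.05116429, -0.00151451,  0.01721242]), np.float64(1.0759180946907516))
```

View pics/fitA.png

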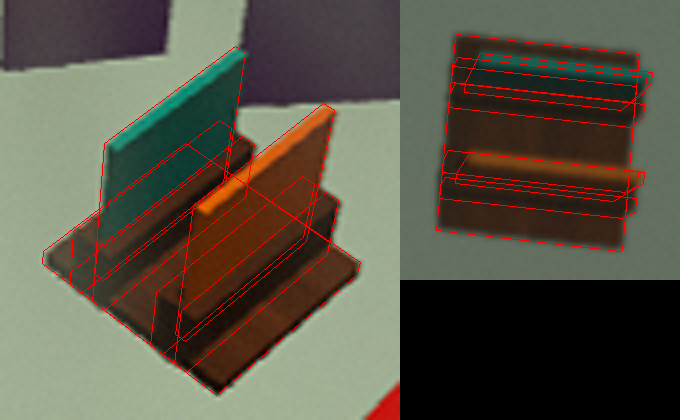

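View pics/fitB.png

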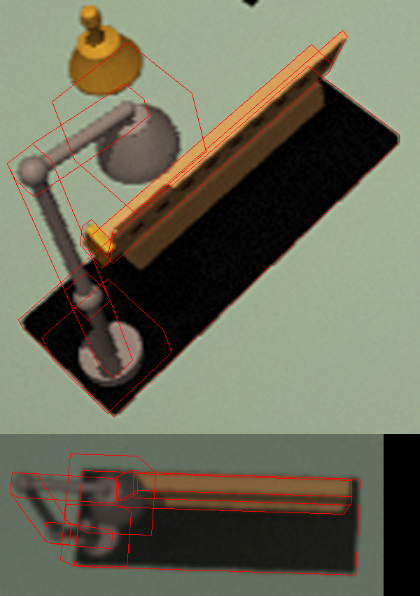

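Overlay: the rack base fits well and the turquoise plate is confirmed, with its right end about 3 px off in the top view. The foot plate fits, but the ledge's colour mask pulled that part off. I'll refit the foot by itself, put the ledge at offset 0, and fit the mirror by colour.

```bash
cat > loc2.py <<'E'
from plant import capture
import loc as L
from h import *
C=L.C
# easel: foot only, robot-side region; compare union fg with foot+ledge(nominal thick)+lamp ignored
def cost(p):
    q=[*p,0,.01]; e=0
    for n in C:
        l=sil(C[n],L.led(q),L.RE[n]); m=sil(C[n],L.eas(q),L.RE[n])|l; lam=sil(C[n],L.lampseg(q),L.RE[n])
        e+=((m^L.fe[n])&~lam).sum()/((m|L.fe[n])&~lam).sum()
    return e
pe,v=fit(cost,[.598,.169,-.05],[.01,.01,.05]); print("easel",pe,v)
# turquoise mirror by colour
tq={n:(lambda u:((u[...,1]-u[...,0]>25)&(u[...,2]-u[...,0]>18)))(up(C[n]["color"],L.RR[n])) for n in C}
def mb(p,z0): return [T(box(-.004,.004,-.06,.06,z0,.132),p)]
def cm(p,ns=("side","top")):
    return sum(1-(lambda m:(m&tq[n]).sum()/(m|tq[n]).sum())(sil(C[n],mb(p[:3],p[3]),L.RR[n])) for n in ns)
for ns in(("side","top"),):
    pm,v=fit(lambda p:cm(p,ns),[.535,-.23,-.13,.06],[.01,.01,.05,.02]); print("mirror",ns,pm,v)
print("slot from rack",T(np.array([[.035,0,0]]),L.r[0]))
np.savez("poses.npz",rack=L.r[0],easel=pe,mir=pm)
def draw(n,bs,roi,k):
    im=cv2.resize(C[n]["color"][roi[1]:roi[3],roi[0]:roi[2],::-1],None,fx=k,fy=k,interpolation=cv2.INTER_CUBIC); im=cv2.convertScaleAbs(im,alpha=1.6)
    for b in bs:
        q=((prj(C[n],b)-[roi[0],roi[1]]+.5)*k*16).astype(np.int32)
        for i in range(8):
            for j in range(i):
                if bin(i^j).count("1")==1: cv2.line(im,q[i].tolist(),q[j].tolist(),(0,0,255),1,shift=4)
    return im
q=[*pe,0,.01]; ee=[L.eas(q)[0]]+L.led(q)[:1]+L.led(q)[2:]
a=draw("side",ee,(95,210,238,355),4); b=draw("top",ee,(110,155,230,203),4); m=[*mb(pm[:3],.012)]
c=draw("top",m,(285,170,350,215),4); 
H=np.zeros((a.shape[0]+0,800,3),np.uint8); H[:a.shape[0],:a.shape[1]]=a
cv2.imwrite("pics/g1.png",H[:,:a.shape[1]])
w=np.zeros((400,480,3),np.uint8); w[:b.shape[0],:b.shape[1]]=b; w[200:200+c.shape[0],:c.shape[1]]=c; cv2.imwrite("pics/g2.png",w)
E
python3 loc2.py
```

```text
rack (array([ 0.50077779, -0.22513631, -0.13023924]), np.float64(0.35216950807971426))
easel [ 0.59635708  0.16946841 -0.05298504] 0.10874621822249537
mirror ('side', 'top') [ 0.53600594 -0.23214381 -0.12665155  0.04885787] 0.7128161388882758
slot from rack [[ 0.53548137 -0.22968181  0.        ]]
```

View pics/g1.png

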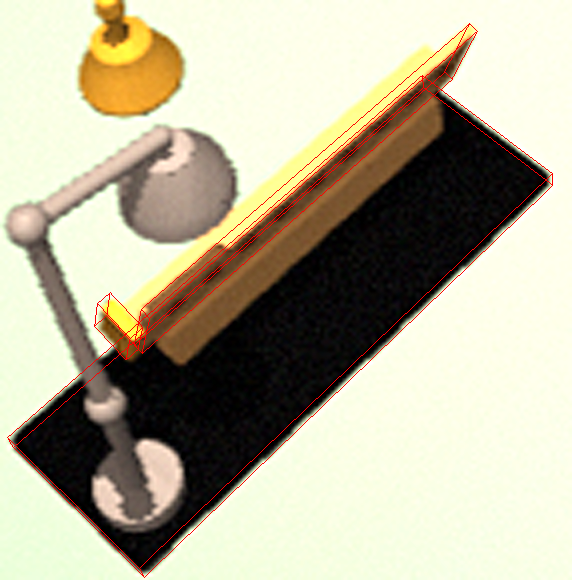

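View pics/g2.png

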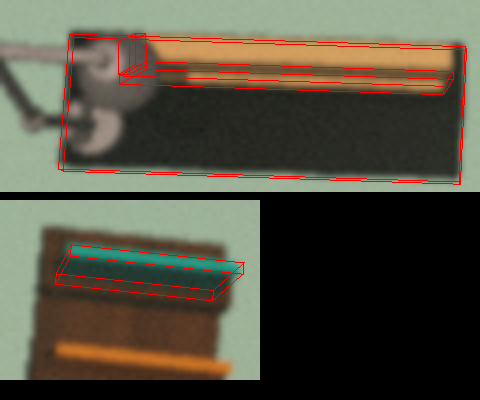

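The overlay shows foot, back and stop outlines within about 1 px, and the turquoise strip at top-view (324,180) matches. That is good enough to move on, starting with a turn of the tool.

```bash
cat > go.py <<'E'
import numpy as np,sys
from scipy.spatial.transform import Rotation as Ro
from plant import manip
z=np.load("poses.npz"); me=z["mir"]; ea=z["easel"]
def state():
    s=manip.read_state(); return s,np.array(s["ee_pos"]),Ro.from_quat(np.array(s["eef_rot"])[[1,2,3,0]])
# tool frame for a plate frame P: y=-? chosen: tool y along plate x, tool z = -plate z
def toolR(P): 
    x,y,zz=P.as_matrix().T; return Ro.from_matrix(np.c_[np.cross(x,-zz),x,-zz])
MP=Ro.from_euler("z",me[2]); LP=Ro.from_euler("z",ea[2])*Ro.from_euler("y",-.35)
LO=np.array([ea[0],ea[1],.055])
def ledge(p): return LO+LP.apply(np.array(p)/1000)
def plan(pos,P):
    s,p,R=state(); T=toolR(P)
    print("turn tool deg",np.round((R.inv()*T).as_rotvec(degrees=True),2),"shift in now axes mm",np.round(R.inv().apply(pos-p)*1e3,1),"in target axes",np.round(T.inv().apply(pos-p)*1e3,1))
    print("now in ledge mm",np.round(LP.inv().apply(p-LO)*1e3,1),"t",s["time_s"],"f",np.round(s["ft_force"],2),"w",round(s["width"]*1e3,1),round(s["grasp_force"],1))
E
python3 -c "
from go import *
plan(np.array([me[0],me[1],.25]),MP)"
```

```text
turn tool deg [  0.     0.   -64.65] shift in now axes mm [ 437.4 -337.8  -27.8] in target axes [492.6 250.6 -27.8]
now in ledge mm [-248.1 -877.1  268.6] t 0.8 f [0.26 1.14 0.19] w 85.3 0.0
```

Call:
{"fn": "arm_command", "kwargs": {"motion": [{"wz": -9.25, "dz": -0.01, "grip": 0.45}, {"wz": -9.25, "dz": -0.01, "grip": 0.45}, {"wz": -9.25, "dz": -0.01, "grip": 0.45}, {"wz": -9.25, "grip": 0.45}, {"wz": -9.25, "grip": 0.45}, {"wz": -9.2, "grip": 0.45}, {"wz": -9.2, "grip": 0.45}, {"grip": 0.45}, {"dx": 0.03, "dy": 0.015, "grip": 0.45}, {"dx": 0.03, "dy": 0.015, "grip": 0.45}]}}

```text
validation failed for argument at $.mo...
```

```bash
python3 -c "
from go import *
plan(np.array([me[0],me[1],.25]),MP)"
```

```text
turn tool deg [  0.     0.   -64.65] shift in now axes mm [ 437.4 -337.8  -27.8] in target axes [492.6 250.6 -27.8]
now in ledge mm [-248.1 -877.1  268.6] t 0.8 f [0.26 1.14 0.19] w 85.3 0.0
```

Each row probably needs every key.

Call:
{"fn": "arm_command", "kwargs": {"motion": [{"wx": 0, "wy": 0, "wz": -9.25, "dx": 0, "dy": 0, "dz": -0.01, "grip": 0.45}, {"wx": 0, "wy": 0, "wz": -9.25, "dx": 0, "dy": 0, "dz": -0.01, "grip": 0.45}, {"wx": 0, "wy": 0, "wz": -9.25, "dx": 0, "dy": 0, "dz": -0.01, "grip": 0.45}, {"wx": 0, "wy": 0, "wz": -9.25, "dx": 0, "dy": 0, "dz": 0, "grip": 0.45}, {"wx": 0, "wy": 0, "wz": -9.25, "dx": 0, "dy": 0, "dz": 0, "grip": 0.45}, {"wx": 0, "wy": 0, "wz": -9.2, "dx": 0, "dy": 0, "dz": 0, "grip": 0.45}, {"wx": 0, "wy": 0, "wz": -9.2, "dx": 0, "dy": 0, "dz": 0, "grip": 0.45}, {"wx": 0, "wy": 0, "wz": 0, "dx": 0, "dy": 0, "dz": 0, "grip": 0.45}, {"wx": 0, "wy": 0, "wz": 0, "dx": 0.03, "dy": 0.015, "dz": 0, "grip": 0.45}, {"wx": 0, "wy": 0, "wz": 0, "dx": 0.03, "dy": 0.015, "dz": 0, "grip": 0.45}]}}

```text
time_s: 2.05
ee_pos: [0.2625, -0.6331, 0.2521]
eef_rot: [0.0, 0.752, 0.659, 0.0]
ft_force: [1.1, 0.1, -0.7]
width: 0.0467
grasp_force: 0.0
```

```bash
python3 -c "
from go import *
plan(np.array([me[0],me[1],.25]),MP)"
```

```text
turn tool deg [ 0.01  0.01 -0.26] shift in now axes mm [433.3 218.7   2.1] in target axes [432.3 220.6   2.1]
now in ledge mm [-205.6 -819.1  284.9] t 2.05 f [ 1.13  0.08 -0.73] w 46.7 0.0
```

Call:
{"fn": "arm_command", "kwargs": {"motion": [{"wx": 0, "wy": 0, "wz": -0.25, "dx": 0.048, "dy": 0.0245, "dz": 0, "grip": 0.45}, {"wx": 0, "wy": 0, "wz": 0, "dx": 0.048, "dy": 0.0245, "dz": 0, "grip": 0.45}, {"wx": 0, "wy": 0, "wz": 0, "dx": 0.048, "dy": 0.0245, "dz": 0, "grip": 0.45}, {"wx": 0, "wy": 0, "wz": 0, "dx": 0.048, "dy": 0.0245, "dz": 0, "grip": 0.45}, {"wx": 0, "wy": 0, "wz": 0, "dx": 0.048, "dy": 0.0245, "dz": 0, "grip": 0.45}, {"wx": 0, "wy": 0, "wz": 0, "dx": 0.048, "dy": 0.0245, "dz": 0, "grip": 0.45}, {"wx": 0, "wy": 0, "wz": 0, "dx": 0.048, "dy": 0.0245, "dz": 0, "grip": 0.45}, {"wx": 0, "wy": 0, "wz": 0, "dx": 0.048, "dy": 0.0245, "dz": 0, "grip": 0.45}, {"wx": 0, "wy": 0, "wz": 0, "dx": 0.048, "dy": 0.0245, "dz": 0, "grip": 0.45}, {"wx": 0, "wy": 0, "wz": 0, "dx": 0, "dy": 0, "dz": 0, "grip": 0.45}]}}

```text
time_s: 3.3
ee_pos: [0.5378, -0.2256, 0.2529]
eef_rot: [0.0, 0.747, 0.665, 0.002]
ft_force: [-0.4, -1.2, 0.1]
width: 0.0469
grasp_force: 0.0
```

Run:
```python
from go import *
from plant import capture
import cv2
plan(np.array([me[0],me[1],.114]),MP)
from h import prj
o=[]
for n,r in(("side",(230,60,380,210)),("top",(270,140,390,240))):
    c=capture(n); im=cv2.resize(c["color"][r[1]:r[3],r[0]:r[2],::-1],(400,int(400*(r[3]-r[1])/(r[2]-r[0]))),interpolation=2)
    k=400/(r[2]-r[0]); q=(prj(c,[[me[0],me[1],.132]])[0]-r[:2])*k; cv2.circle(im,tuple(int(v) for v in q),3,(0,0,255),-1)
    o.append(cv2.copyMakeBorder(im,0,400-im.shape[0],0,0,0))
cv2.imwrite("pics/n1.png",np.hstack(o))
```

```text
turn tool deg [ 0.16 -0.16  0.65] shift in now axes mm [ -7.1  -1.4 138.9] in target axes [ -6.7  -0.9 138.9]
now in ledge mm [  32.6 -397.6  198.8] t 3.3 f [-0.43 -1.19  0.12] w 46.9 0.0
```

View pics/n1.png

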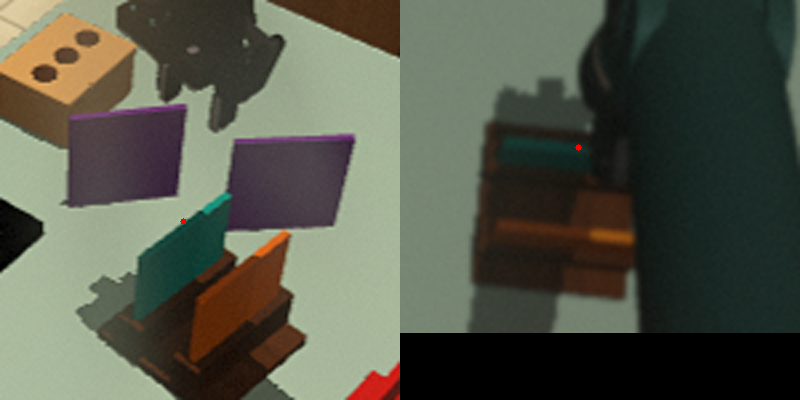

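The gripper hangs over the rack, and the predicted top centre (red dot) is within about 3 mm of the plate's top edge in the side crop (183,224). Descending.

Call:
{"fn": "arm_command", "kwargs": {"motion": [{"wx": 0, "wy": 0, "wz": 0.6, "dx": -0.007, "dy": -0.001, "dz": 0, "grip": 0.45}, {"wx": 0, "wy": 0, "wz": 0, "dx": 0, "dy": 0, "dz": 0.02, "grip": 0.45}, {"wx": 0, "wy": 0, "wz": 0, "dx": 0, "dy": 0, "dz": 0.02, "grip": 0.45}, {"wx": 0, "wy": 0, "wz": 0, "dx": 0, "dy": 0, "dz": 0.02, "grip": 0.45}, {"wx": 0, "wy": 0, "wz": 0, "dx": 0, "dy": 0, "dz": 0.02, "grip": 0.45}, {"wx": 0, "wy": 0, "wz": 0, "dx": 0, "dy": 0, "dz": 0.02, "grip": 0.45}, {"wx": 0, "wy": 0, "wz": 0, "dx": 0, "dy": 0, "dz": 0.02, "grip": 0.45}, {"wx": 0, "wy": 0, "wz": 0, "dx": 0, "dy": 0, "dz": 0.018, "grip": 0.5}, {"wx": 0, "wy": 0, "wz": 0, "dx": 0, "dy": 0, "dz": 0, "grip": 0.65}, {"wx": 0, "wy": 0, "wz": 0, "dx": 0, "dy": 0, "dz": 0, "grip": 0.75}]}}

```text
time_s: 4.65
ee_pos: [0.5326, -0.2391, 0.1146]
eef_rot: [0.0, 0.753, 0.658, 0.0]
ft_force: [0.2, -0.0, 0.7]
width: 0.0214
grasp_force: 0.0
```

Run:
```python
from go import *
plan(np.array([me[0],me[1],.114]),MP)
```

```text
turn tool deg [ 0.04  0.02 -0.4 ] shift in now axes mm [7.4 2.4 0.6] in target axes [7.4 2.5 0.6]
now in ledge mm [ -19.  -411.4   70.4] t 4.65 f [ 0.16 -0.    0.74] w 21.4 0.0
```

Call:
{"fn": "arm_command", "kwargs": {"motion": [{"wx": 0, "wy": 0, "wz": -0.4, "dx": 0.007, "dy": 0.0025, "dz": 0, "grip": 0.75}, {"wx": 0, "wy": 0, "wz": 0, "dx": 0, "dy": 0, "dz": 0, "grip": 0.75}, {"wx": 0, "wy": 0, "wz": 0, "dx": 0, "dy": 0, "dz": 0, "grip": 0.78}, {"wx": 0, "wy": 0, "wz": 0, "dx": 0, "dy": 0, "dz": 0, "grip": 0.8}, {"wx": 0, "wy": 0, "wz": 0, "dx": 0, "dy": 0, "dz": 0, "grip": 0.82}, {"wx": 0, "wy": 0, "wz": 0, "dx": 0, "dy": 0, "dz": 0, "grip": 0.84}, {"wx": 0, "wy": 0, "wz": 0, "dx": 0, "dy": 0, "dz": 0, "grip": 0.85}, {"wx": 0, "wy": 0, "wz": 0, "dx": 0, "dy": 0, "dz": 0, "grip": 0.86}, {"wx": 0, "wy": 0, "wz": 0, "dx": 0, "dy": 0, "dz": 0, "grip": 0.86}, {"wx": 0, "wy": 0, "wz": 0, "dx": 0, "dy": 0, "dz": 0, "grip": 0.86}]}}

```text
time_s: 5.9
ee_pos: [0.5358, -0.2319, 0.1142]
eef_rot: [-0.0, 0.75, 0.661, -0.0]
ft_force: [0.5, 0.7, -0.6]
width: 0.0121
grasp_force: 0.0
```

Run:
```python
from go import *
plan(np.array([me[0],me[1],.114]),MP)
```

```text
turn tool deg [-0.    0.    0.05] shift in now axes mm [-0.2  0.3  0.2] in target axes [-0.2  0.3  0.2]
now in ledge mm [ -16.6 -404.    69. ] t 5.9 f [ 0.49  0.7  -0.59] w 12.1 0.0
```

Opening is 12 mm with no contact, so the tool is centred to within 2 mm. Closing and drawing it up a little.

Call:
{"fn": "arm_command", "kwargs": {"motion": [{"wx": 0, "wy": 0, "wz": 0, "dx": 0, "dy": 0, "dz": 0, "grip": 0.9}, {"wx": 0, "wy": 0, "wz": 0, "dx": 0, "dy": 0, "dz": 0, "grip": 1}, {"wx": 0, "wy": 0, "wz": 0, "dx": 0, "dy": 0, "dz": 0, "grip": 1}, {"wx": 0, "wy": 0, "wz": 0, "dx": 0, "dy": 0, "dz": 0, "grip": 1}, {"wx": 0, "wy": 0, "wz": 0, "dx": 0, "dy": 0, "dz": 0, "grip": 1}, {"wx": 0, "wy": 0, "wz": 0, "dx": 0, "dy": 0, "dz": -0.003, "grip": 1}, {"wx": 0, "wy": 0, "wz": 0, "dx": 0, "dy": 0, "dz": -0.006, "grip": 1}, {"wx": 0, "wy": 0, "wz": 0, "dx": 0, "dy": 0, "dz": -0.01, "grip": 1}, {"wx": 0, "wy": 0, "wz": 0, "dx": 0, "dy": 0, "dz": -0.01, "grip": 1}, {"wx": 0, "wy": 0, "wz": 0, "dx": 0, "dy": 0, "dz": -0.01, "grip": 1}]}}

```text
time_s: 7.15
ee_pos: [0.5359, -0.2319, 0.1541]
eef_rot: [0.0, 0.75, 0.661, 0.0]
ft_force: [0.1, 0.2, -3.3]
width: 0.0056
grasp_force: 59.8
```

Call:
{"fn": "arm_command", "kwargs": {"motion": [{"wx": 0, "wy": 0, "wz": 0, "dx": 0, "dy": 0, "dz": -0.015, "grip": 1}, {"wx": 0, "wy": 0, "wz": 0, "dx": 0, "dy": 0, "dz": -0.02, "grip": 1}, {"wx": 0, "wy": 0, "wz": 0, "dx": 0, "dy": 0, "dz": -0.02, "grip": 1}, {"wx": 0, "wy": 0, "wz": 0, "dx": 0, "dy": 0, "dz": -0.02, "grip": 1}, {"wx": 0, "wy": 0, "wz": 0, "dx": 0, "dy": 0, "dz": -0.02, "grip": 1}, {"wx": 0, "wy": 0, "wz": 0, "dx": 0, "dy": 0, "dz": -0.02, "grip": 1}, {"wx": 0, "wy": 0, "wz": 0, "dx": 0, "dy": 0, "dz": -0.02, "grip": 1}, {"wx": 0, "wy": 0, "wz": 0, "dx": 0, "dy": 0, "dz": -0.01, "grip": 1}, {"wx": 0, "wy": 0, "wz": 0, "dx": 0, "dy": 0, "dz": 0, "grip": 1}, {"wx": 0, "wy": 0, "wz": 0, "dx": 0, "dy": 0, "dz": 0, "grip": 1}]}}

```text
time_s: 8.4
ee_pos: [0.5351, -0.2317, 0.2974]
eef_rot: [-0.001, 0.75, 0.661, -0.0]
ft_force: [-0.2, 0.6, -3.0]
width: 0.0059
grasp_force: 59.8
```

Run:
```python
from go import *
# tcp in mirror frame at grasp: z=.1142-.012
h=102; print(h); plan(ledge([12,-40,h+60]),LP)
```

```text
102
turn tool deg [-20.14   0.71  -4.13] shift in now axes mm [362.6 -30.6  86.3] in target axes [363.9 -33.6  79.4]
now in ledge mm [  45.6 -403.9  241.4] t 8.4 f [-0.2   0.57 -3.04] w 5.9 59.8
```

Lifted clear. Now tilting to match the easel and carrying it over the free end.

Call:
{"fn": "arm_command", "kwargs": {"motion": [{"wx": -6.71, "wy": 0.24, "wz": -1.38, "dx": 0, "dy": 0, "dz": 0, "grip": 1}, {"wx": -6.71, "wy": 0.24, "wz": -1.38, "dx": 0, "dy": 0, "dz": 0, "grip": 1}, {"wx": -6.71, "wy": 0.24, "wz": -1.38, "dx": 0, "dy": 0, "dz": 0, "grip": 1}, {"wx": 0, "wy": 0, "wz": 0, "dx": 0.04, "dy": -0.005, "dz": 0, "grip": 1}, {"wx": 0, "wy": 0, "wz": 0, "dx": 0.05, "dy": -0.005, "dz": 0, "grip": 1}, {"wx": 0, "wy": 0, "wz": 0, "dx": 0.05, "dy": -0.005, "dz": 0, "grip": 1}, {"wx": 0, "wy": 0, "wz": 0, "dx": 0.05, "dy": -0.005, "dz": 0, "grip": 1}, {"wx": 0, "wy": 0, "wz": 0, "dx": 0.05, "dy": -0.005, "dz": 0, "grip": 1}, {"wx": 0, "wy": 0, "wz": 0, "dx": 0.05, "dy": -0.004, "dz": 0, "grip": 1}, {"wx": 0, "wy": 0, "wz": 0, "dx": 0.05, "dy": 0, "dz": 0, "grip": 1}]}}

```text
time_s: 9.65
ee_pos: [0.525, 0.1101, 0.2869]
eef_rot: [0.126, 0.715, 0.678, 0.119]
ft_force: [0.7, -0.2, -2.6]
width: 0.006
grasp_force: 59.8
```

Call:
{"fn": "arm_command", "kwargs": {"motion": [{"wx": 0, "wy": 0, "wz": 0, "dx": 0.01, "dy": 0, "dz": 0, "grip": 1}, {"wx": 0, "wy": 0, "wz": 0, "dx": 0, "dy": 0, "dz": 0, "grip": 1}, {"wx": 0, "wy": 0, "wz": 0, "dx": 0, "dy": 0, "dz": 0, "grip": 1}, {"wx": 0, "wy": 0, "wz": 0, "dx": 0, "dy": 0, "dz": 0, "grip": 1}, {"wx": 0, "wy": 0, "wz": 0, "dx": 0, "dy": 0, "dz": 0, "grip": 1}, {"wx": 0, "wy": 0, "wz": 0, "dx": 0, "dy": 0, "dz": 0, "grip": 1}, {"wx": 0, "wy": 0, "wz": 0, "dx": 0, "dy": 0, "dz": 0, "grip": 1}, {"wx": 0, "wy": 0, "wz": 0, "dx": 0, "dy": 0, "dz": 0, "grip": 1}, {"wx": 0, "wy": 0, "wz": 0, "dx": 0, "dy": 0, "dz": 0, "grip": 1}, {"wx": 0, "wy": 0, "wz": 0, "dx": 0, "dy": 0, "dz": 0, "grip": 1}]}}

```text
time_s: 10.9
ee_pos: [0.5271, 0.1191, 0.2881]
eef_rot: [0.127, 0.714, 0.678, 0.12]
ft_force: [-1.3, 0.6, -3.4]
width: 0.006
grasp_force: 59.8
```

Run:
```python
from go import *
plan(ledge([14,-40,102+12]),LP)
```

```text
turn tool deg [0.09 0.01 0.02] shift in now axes mm [ 14.   -3.7 127.8] in target axes [ 14.   -3.5 127.8]
now in ledge mm [ 17.5 -54.  241.8] t 10.9 f [-1.25  0.56 -3.4 ] w 6.0 59.8
```

Call:
{"fn": "arm_command", "kwargs": {"motion": [{"wx": 0, "wy": 0, "wz": 0, "dx": 0.012, "dy": 0, "dz": 0.01, "grip": 1}, {"wx": 0, "wy": 0, "wz": 0, "dx": 0, "dy": -0.001, "dz": 0.02, "grip": 1}, {"wx": 0, "wy": 0, "wz": 0, "dx": 0, "dy": 0, "dz": 0.02, "grip": 1}, {"wx": 0, "wy": 0, "wz": 0, "dx": 0, "dy": 0, "dz": 0.02, "grip": 1}, {"wx": 0, "wy": 0, "wz": 0, "dx": 0, "dy": 0, "dz": 0.02, "grip": 1}, {"wx": 0, "wy": 0, "wz": 0, "dx": 0, "dy": 0, "dz": 0.015, "grip": 1}, {"wx": 0, "wy": 0, "wz": 0, "dx": 0, "dy": 0, "dz": 0.012, "grip": 1}, {"wx": 0, "wy": 0, "wz": 0, "dx": 0, "dy": 0, "dz": 0.01, "grip": 1}, {"wx": 0, "wy": 0, "wz": 0, "dx": 0, "dy": 0, "dz": 0, "grip": 1}, {"wx": 0, "wy": 0, "wz": 0, "dx": 0, "dy": 0, "dz": 0, "grip": 1}]}}

```text
time_s: 12.15
ee_pos: [0.5706, 0.1289, 0.1689]
eef_rot: [0.127, 0.714, 0.678, 0.121]
ft_force: [0.4, 0.2, -3.6]
width: 0.0059
grasp_force: 59.8
```

```bash
cat > pic.py <<'E'
from go import *
from plant import capture
from h import prj
import cv2,sys
def view(name,tcp=None):
    o=[]
    for n,r in(("side",(90,200,240,350)),("top",(100,100,250,210))):
        c=capture(n); k=400/(r[2]-r[0]); im=cv2.resize(c["color"][r[1]:r[3],r[0]:r[2],::-1],None,fx=k,fy=k,interpolation=2); im=cv2.convertScaleAbs(im,alpha=1.3)
        def line(P,col):
            q=((prj(c,P)-r[:2]+.5)*k).astype(np.int32); cv2.polylines(im,[q],True,col,1)
        line([ledge(v) for v in((0,-115,62),(0,115,62),(0,115,0),(0,-115,0))],(0,0,255))
        if tcp is not None:
            for x in(-4,4): line([ledge(np.array(tcp)+v) for v in((x,-60,18),(x,60,18),(x,60,-102),(x,-60,-102))],(255,0,0))
        o.append(cv2.copyMakeBorder(im,0,max(0,400-im.shape[0]),0,0,0)[:400])
    cv2.imwrite(f"pics/{name}.png",np.hstack(o))
E
python3 - <<'E'
from pic import *
plan(ledge([4,-40,102]),LP)
s,p,R=state(); view("p1",LP.inv().apply(p-LO)*1e3)
E
```

```text
turn tool deg [ 0.12 -0.01  0.02] shift in now axes mm [  1.8 -12.9  13.1] in target axes [  1.8 -12.9  13.1]
now in ledge mm [ 16.9 -41.8 115.1] t 12.15 f [ 0.37  0.16 -3.56] w 5.9 59.8
```

View pics/p1.png

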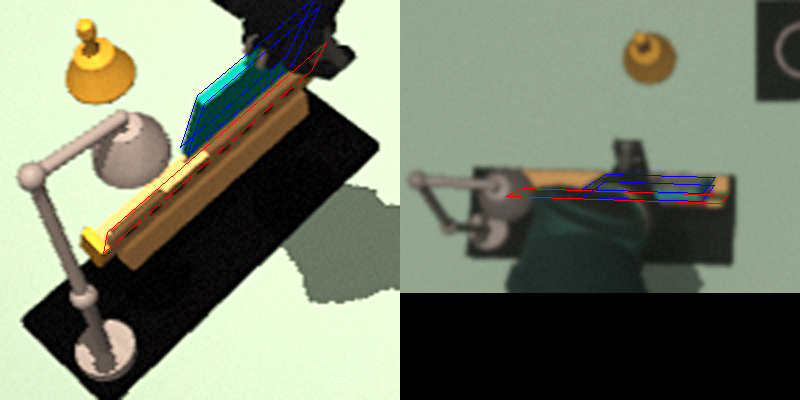

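The predicted plate (blue) coincides with the real one at side-crop (190,150)–(205,95), over the free half and clear of the lamp. Lowering in small steps.

Call:
{"fn": "arm_command", "kwargs": {"motion": [{"wx": 0.1, "wy": 0, "wz": 0, "dx": 0, "dy": -0.004, "dz": 0, "grip": 1}, {"wx": 0, "wy": 0, "wz": 0, "dx": 0, "dy": -0.004, "dz": 0, "grip": 1}, {"wx": 0, "wy": 0, "wz": 0, "dx": 0, "dy": 0, "dz": 0.003, "grip": 1}, {"wx": 0, "wy": 0, "wz": 0, "dx": 0, "dy": 0, "dz": 0.003, "grip": 1}, {"wx": 0, "wy": 0, "wz": 0, "dx": 0, "dy": 0, "dz": 0.002, "grip": 1}, {"wx": 0, "wy": 0, "wz": 0, "dx": 0, "dy": 0, "dz": 0.001, "grip": 1}, {"wx": 0, "wy": 0, "wz": 0, "dx": 0, "dy": 0, "dz": 0.001, "grip": 1}, {"wx": 0, "wy": 0, "wz": 0, "dx": 0, "dy": 0, "dz": 0, "grip": 1}, {"wx": 0, "wy": 0, "wz": 0, "dx": 0, "dy": 0, "dz": 0, "grip": 1}, {"wx": 0, "wy": 0, "wz": 0, "dx": 0, "dy": 0, "dz": 0, "grip": 1}]}}

```text
time_s: 13.5
ee_pos: [0.5664, 0.129, 0.1565]
eef_rot: [0.126, 0.714, 0.678, 0.12]
ft_force: [-0.3, -0.6, -2.9]
width: 0.0055
grasp_force: 59.8
```

Call:
{"fn": "arm_command", "kwargs": {"motion": [{"wx": 0, "wy": 0, "wz": 0, "dx": 0, "dy": 0, "dz": 0.0005, "grip": 1}, {"wx": 0, "wy": 0, "wz": 0, "dx": 0, "dy": 0, "dz": 0.0005, "grip": 1}, {"wx": 0, "wy": 0, "wz": 0, "dx": 0, "dy": 0, "dz": 0.0005, "grip": 1}, {"wx": 0, "wy": 0, "wz": 0, "dx": 0, "dy": 0, "dz": 0.0005, "grip": 1}, {"wx": 0, "wy": 0, "wz": 0, "dx": 0, "dy": 0, "dz": 0, "grip": 1}, {"wx": 0, "wy": 0, "wz": 0, "dx": 0, "dy": 0, "dz": 0, "grip": 1}, {"wx": 0, "wy": 0, "wz": 0, "dx": 0, "dy": 0, "dz": 0, "grip": 1}, {"wx": 0, "wy": 0, "wz": 0, "dx": 0, "dy": 0, "dz": 0, "grip": 1}, {"wx": 0, "wy": 0, "wz": 0, "dx": 0, "dy": 0, "dz": 0, "grip": 1}, {"wx": 0, "wy": 0, "wz": 0, "dx": 0, "dy": 0, "dz": 0, "grip": 1}]}}

```text
time_s: 14.75
ee_pos: [0.5671, 0.129, 0.1545]
eef_rot: [0.126, 0.714, 0.678, 0.12]
ft_force: [-0.4, 0.2, -1.7]
width: 0.0058
grasp_force: 59.8
```

Run:
```python
from go import *
plan(ledge([4,-40,102]),LP)
```

```text
turn tool deg [-0.01  0.01  0.02] shift in now axes mm [ 2.  -4.7  0.8] in target axes [ 2.  -4.7  0.8]
now in ledge mm [  8.7 -42.  102.8] t 14.75 f [-0.36  0.19 -1.68] w 5.8 59.8
```

Call:
{"fn": "arm_command", "kwargs": {"motion": [{"wx": 0, "wy": 0, "wz": 0, "dx": 0, "dy": -0.001, "dz": 0, "grip": 1}, {"wx": 0, "wy": 0, "wz": 0, "dx": 0, "dy": -0.001, "dz": 0, "grip": 1}, {"wx": 0, "wy": 0, "wz": 0, "dx": 0, "dy": -0.001, "dz": 0, "grip": 1}, {"wx": 0, "wy": 0, "wz": 0, "dx": 0, "dy": -0.0005, "dz": 0, "grip": 1}, {"wx": 0, "wy": 0, "wz": 0, "dx": 0, "dy": 0, "dz": 0, "grip": 1}, {"wx": 0, "wy": 0, "wz": 0, "dx": 0, "dy": 0, "dz": 0, "grip": 1}, {"wx": 0, "wy": 0, "wz": 0, "dx": 0, "dy": 0, "dz": 0, "grip": 1}, {"wx": 0, "wy": 0, "wz": 0, "dx": 0, "dy": 0, "dz": 0, "grip": 1}, {"wx": 0, "wy": 0, "wz": 0, "dx": 0, "dy": 0, "dz": 0, "grip": 1}, {"wx": 0, "wy": 0, "wz": 0, "dx": 0, "dy": 0, "dz": 0, "grip": 1}]}}

```text
time_s: 16.0
ee_pos: [0.5639, 0.1292, 0.1534]
eef_rot: [0.126, 0.714, 0.678, 0.12]
ft_force: [1.6, -0.2, -2.7]
width: 0.0056
grasp_force: 59.9
```

Run:
```python
from go import *
plan(ledge([4,-40,102]),LP)
```

```text
turn tool deg [0.   0.   0.02] shift in now axes mm [ 2.  -1.3  0.9] in target axes [ 2.  -1.3  0.9]
now in ledge mm [  5.3 -42.  102.9] t 16.0 f [ 1.57 -0.2  -2.68] w 5.6 59.9
```

Call:
{"fn": "arm_command", "kwargs": {"motion": [{"wx": 0, "wy": 0, "wz": 0, "dx": 0, "dy": -0.0005, "dz": 0.0005, "grip": 1}, {"wx": 0, "wy": 0, "wz": 0, "dx": 0, "dy": 0, "dz": 0.0005, "grip": 1}, {"wx": 0, "wy": 0, "wz": 0, "dx": 0, "dy": 0, "dz": 0, "grip": 1}, {"wx": 0, "wy": 0, "wz": 0, "dx": 0, "dy": 0, "dz": 0, "grip": 1}, {"wx": 0, "wy": 0, "wz": 0, "dx": 0, "dy": 0, "dz": 0, "grip": 1}, {"wx": 0, "wy": 0, "wz": 0, "dx": 0, "dy": 0, "dz": 0, "grip": 1}, {"wx": 0, "wy": 0, "wz": 0, "dx": 0, "dy": 0, "dz": 0, "grip": 1}, {"wx": 0, "wy": 0, "wz": 0, "dx": 0, "dy": 0, "dz": 0, "grip": 1}, {"wx": 0, "wy": 0, "wz": 0, "dx": 0, "dy": 0, "dz": 0, "grip": 1}, {"wx": 0, "wy": 0, "wz": 0, "dx": 0, "dy": 0, "dz": 0, "grip": 1}]}}

```text
time_s: 17.25
ee_pos: [0.564, 0.1291, 0.1525]
eef_rot: [0.126, 0.714, 0.678, 0.12]
ft_force: [2.2, -1.5, 2.4]
width: 0.006
grasp_force: 60.2
```

Run:
```python
from go import *
plan(ledge([4,-40,102]),LP)
```

```text
turn tool deg [0.02 0.   0.  ] shift in now axes mm [ 2.  -1.1 -0.1] in target axes [ 2.  -1.1 -0.1]
now in ledge mm [  5.1 -42.  101.9] t 17.25 f [ 2.19 -1.54  2.36] w 6.0 60.2
```

Contact on the ledge and the back (about 5 N). Releasing.

Call:
{"fn": "arm_command", "kwargs": {"motion": [{"wx": 0, "wy": 0, "wz": 0, "dx": 0, "dy": 0, "dz": 0, "grip": 0.92}, {"wx": 0, "wy": 0, "wz": 0, "dx": 0, "dy": 0, "dz": 0, "grip": 0.88}, {"wx": 0, "wy": 0, "wz": 0, "dx": 0, "dy": 0, "dz": 0, "grip": 0.84}, {"wx": 0, "wy": 0, "wz": 0, "dx": 0, "dy": 0, "dz": 0, "grip": 0.8}, {"wx": 0, "wy": 0, "wz": 0, "dx": 0, "dy": 0, "dz": 0, "grip": 0.7}, {"wx": 0, "wy": 0, "wz": 0, "dx": 0, "dy": 0, "dz": 0, "grip": 0.6}, {"wx": 0, "wy": 0, "wz": 0, "dx": 0, "dy": 0, "dz": 0, "grip": 0.6}, {"wx": 0, "wy": 0, "wz": 0, "dx": 0, "dy": 0, "dz": 0, "grip": 0.6}, {"wx": 0, "wy": 0, "wz": 0, "dx": 0, "dy": 0, "dz": 0, "grip": 0.6}, {"wx": 0, "wy": 0, "wz": 0, "dx": 0, "dy": 0, "dz": 0, "grip": 0.6}]}}

```text
time_s: 18.5
ee_pos: [0.5636, 0.1291, 0.1522]
eef_rot: [0.126, 0.714, 0.678, 0.12]
ft_force: [0.3, -0.5, -1.0]
width: 0.0343
grasp_force: 0.0
```

Call:
{"fn": "arm_command", "kwargs": {"motion": [{"wx": 0, "wy": 0, "wz": 0, "dx": 0, "dy": 0, "dz": -0.01, "grip": 0.6}, {"wx": 0, "wy": 0, "wz": 0, "dx": 0, "dy": 0, "dz": -0.02, "grip": 0.6}, {"wx": 0, "wy": 0, "wz": 0, "dx": 0, "dy": 0, "dz": -0.02, "grip": 0.6}, {"wx": 0, "wy": 0, "wz": 0, "dx": 0, "dy": 0, "dz": -0.02, "grip": 0.6}, {"wx": 0, "wy": 0, "wz": 0, "dx": -0.02, "dy": 0, "dz": 0, "grip": 0.6}, {"wx": 0, "wy": 0, "wz": 0, "dx": -0.03, "dy": 0, "dz": 0, "grip": 0.6}, {"wx": 0, "wy": 0, "wz": 0, "dx": -0.03, "dy": 0, "dz": 0, "grip": 0.7}, {"wx": 0, "wy": 0, "wz": 0, "dx": -0.02, "dy": 0, "dz": 0, "grip": 0.9}, {"wx": 0, "wy": 0, "wz": 0, "dx": 0, "dy": 0, "dz": 0, "grip": 1}, {"wx": 0, "wy": 0, "wz": 0, "dx": 0, "dy": 0, "dz": 0, "grip": 1}]}}

```text
time_s: 19.75
ee_pos: [0.5346, 0.0316, 0.2185]
eef_rot: [0.126, 0.714, 0.678, 0.12]
ft_force: [-0.2, 0.1, 0.3]
width: 0.0002
grasp_force: 0.0
```

Run:
```python
from pic import *
plan(ledge([6,-130,100]),LP)
view("p2",[4,-42,102])
```

```text
turn tool deg [ 0.04 -0.05  0.06] shift in now axes mm [10.9  0.9 72.3] in target axes [11.   1.  72.2]
now in ledge mm [   5.  -141.   172.2] t 19.75 f [-0.17  0.14  0.27] w 0.2 0.0
```

View pics/p2.png

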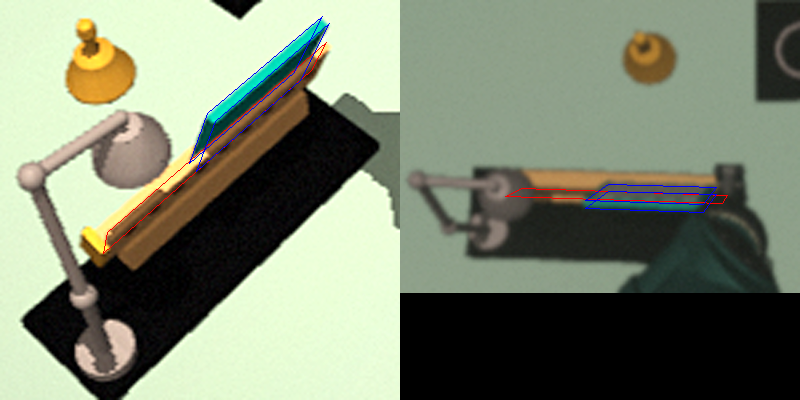

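The mirror is released and leans flat on the back, matching the prediction (side crop (195,165)–(325,20)). For the push I'll tilt the fingers 30° about the ledge normal, so the tip pushes low on the edge and the body stays clear of mirror, back and lamp.

Call:
{"fn": "arm_command", "kwargs": {"motion": [{"wx": 0, "wy": 0, "wz": 0, "dx": -0.01, "dy": 0.0135, "dz": 0, "grip": 1}, {"wx": 0, "wy": 7.5, "wz": 0, "dx": 0, "dy": 0, "dz": 0, "grip": 1}, {"wx": 0, "wy": 7.5, "wz": 0, "dx": 0, "dy": 0, "dz": 0, "grip": 1}, {"wx": 0, "wy": 7.5, "wz": 0, "dx": 0, "dy": 0, "dz": 0, "grip": 1}, {"wx": 0, "wy": 7.5, "wz": 0, "dx": 0, "dy": 0, "dz": 0, "grip": 1}, {"wx": 0, "wy": 0, "wz": 0, "dx": 0, "dy": 0, "dz": 0, "grip": 1}, {"wx": 0, "wy": 0, "wz": 0, "dx": 0, "dy": 0, "dz": 0, "grip": 1}, {"wx": 0, "wy": 0, "wz": 0, "dx": 0, "dy": 0, "dz": 0, "grip": 1}, {"wx": 0, "wy": 0, "wz": 0, "dx": 0, "dy": 0, "dz": 0, "grip": 1}, {"wx": 0, "wy": 0, "wz": 0, "dx": 0, "dy": 0, "dz": 0, "grip": 1}]}}

```text
time_s: 21.1
ee_pos: [0.5454, 0.0215, 0.2206]
eef_rot: [-0.043, 0.664, 0.69, 0.285]
ft_force: [-0.0, -0.0, -0.3]
width: 0.0001
grasp_force: 0.0
```

```bash
cat >> go.py <<'E'
TP=LP*Ro.from_rotvec([np.radians(30),0,0]) # fingers lean: tool z towards ledge +y
E
python3 - <<'E'
from go import *
print(LP.inv().apply(toolR(TP).as_matrix()[:,2]))
plan(ledge([18.5,-150,50]),TP)
E
```

```text
[ 3.76116277e-17  5.00000000e-01 -8.66025404e-01]
turn tool deg [-0.47  2.22  0.07] shift in now axes mm [-55.6   2.9 106.6] in target axes [-59.7   2.1 104.4]
now in ledge mm [  16.4 -150.5  170.3] t 21.1 f [-0.02 -0.03 -0.28] w 0.1 0.0
```

Call:
{"fn": "arm_command", "kwargs": {"motion": [{"wx": -0.4, "wy": 2.2, "wz": 0, "dx": 0, "dy": 0.002, "dz": 0, "grip": 1}, {"wx": 0, "wy": 0, "wz": 0, "dx": -0.0085, "dy": 0, "dz": 0.015, "grip": 1}, {"wx": 0, "wy": 0, "wz": 0, "dx": -0.0085, "dy": 0, "dz": 0.015, "grip": 1}, {"wx": 0, "wy": 0, "wz": 0, "dx": -0.0085, "dy": 0, "dz": 0.015, "grip": 1}, {"wx": 0, "wy": 0, "wz": 0, "dx": -0.0085, "dy": 0, "dz": 0.015, "grip": 1}, {"wx": 0, "wy": 0, "wz": 0, "dx": -0.0085, "dy": 0, "dz": 0.015, "grip": 1}, {"wx": 0, "wy": 0, "wz": 0, "dx": -0.0085, "dy": 0, "dz": 0.015, "grip": 1}, {"wx": 0, "wy": 0, "wz": 0, "dx": -0.0085, "dy": 0, "dz": 0.0145, "grip": 1}, {"wx": 0, "wy": 0, "wz": 0, "dx": 0, "dy": 0, "dz": 0, "grip": 1}, {"wx": 0, "wy": 0, "wz": 0, "dx": 0, "dy": 0, "dz": 0, "grip": 1}]}}

```text
time_s: 22.35
ee_pos: [0.5884, 0.0192, 0.1079]
eef_rot: [-0.054, 0.659, 0.687, 0.301]
ft_force: [0.6, 0.3, -0.1]
width: 0.0003
grasp_force: 0.0
```

Run:
```python
from go import *
plan(ledge([18.5,-128,50]),TP)
```

```text
turn tool deg [-0.04 -0.07 -0.09] shift in now axes mm [19.6  0.3 11. ] in target axes [19.6  0.3 11. ]
now in ledge mm [  18.2 -150.5   49.7] t 22.35 f [ 0.61  0.28 -0.12] w 0.3 0.0
```

Slide along +y: per 4 mm row, dx 3.46 and dz 2.0.

Call:
{"fn": "arm_command", "kwargs": {"motion": [{"wx": 0, "wy": 0, "wz": 0, "dx": 0.00346, "dy": 0, "dz": 0.002, "grip": 1}, {"wx": 0, "wy": 0, "wz": 0, "dx": 0.00346, "dy": 0, "dz": 0.002, "grip": 1}, {"wx": 0, "wy": 0, "wz": 0, "dx": 0.00346, "dy": 0, "dz": 0.002, "grip": 1}, {"wx": 0, "wy": 0, "wz": 0, "dx": 0.00346, "dy": 0, "dz": 0.002, "grip": 1}, {"wx": 0, "wy": 0, "wz": 0, "dx": 0.00346, "dy": 0, "dz": 0.002, "grip": 1}, {"wx": 0, "wy": 0, "wz": 0, "dx": 0.00346, "dy": 0, "dz": 0.002, "grip": 1}, {"wx": 0, "wy": 0, "wz": 0, "dx": 0.00346, "dy": 0, "dz": 0.002, "grip": 1}, {"wx": 0, "wy": 0, "wz": 0, "dx": 0.00346, "dy": 0, "dz": 0.002, "grip": 1}, {"wx": 0, "wy": 0, "wz": 0, "dx": 0.00346, "dy": 0, "dz": 0.002, "grip": 1}, {"wx": 0, "wy": 0, "wz": 0, "dx": 0.00346, "dy": 0, "dz": 0.002, "grip": 1}]}}

```text
time_s: 23.6
ee_pos: [0.5905, 0.0591, 0.1078]
eef_rot: [-0.054, 0.66, 0.687, 0.301]
ft_force: [-0.3, -0.2, 1.1]
width: 0.0005
grasp_force: 0.0
```

```bash
cat > chk.py <<'E'
from pic import *
# fit mirror y in ledge by turquoise colour, both views
from h import sil,up,fit
def chk():
    plan(ledge([18.5,-25.5,50]),TP)
    ROI={"side":(100,190,250,300),"top":(110,150,250,200)}
    for n in ROI:
        c=capture(n); u=up(c["color"],ROI[n]); t=(u[...,1]-u[...,0]>25)&(u[...,2]-u[...,0]>18)
        xs=[v for v in np.argwhere(t)]
        def cost(p):
            b=np.array([ledge([x,p[0]+y,z+p[2]]) for x in(0,8) for y in(-60,60) for z in(0,120)]);
            b=np.array([ledge(Ro.from_rotvec([0,0,p[1]]).apply(np.array([x,y,z])-[4,0,0])+[4,p[0],0]) for x in(0,8) for y in(-60,60) for z in((62 if n=="side" else 5),120)])
            m=sil(c,[b],ROI[n]); return 1-(m&t).sum()/(m|t).sum()
        p,v=fit(lambda q:cost([*q,0]),[chk.y,0],[15,.05]); print(n,"mirror y",round(p[0],1),"yaw",round(p[1],3),"cost",round(v,2))
E
python3 - <<'E'
import chk; chk.chk.y=-42; chk.chk()
E
```

```text
turn tool deg [-0.05 -0.05 -0.09] shift in now axes mm [73.8  0.3 42.2] in target axes [73.9  0.4 42.1]
now in ledge mm [  18.1 -110.5   49.6] t 23.6 f [-0.26 -0.23  1.07] w 0.5 0.0
side mirror y -41.1 yaw 0.003 cost 0.1
top mirror y -38.5 yaw 0.017 cost 0.56
```

Run:
```python
from plant import capture
import cv2,numpy as np
o=[]
for n,r in(("side",(160,170,240,250)),("top",(165,140,245,200))):
    c=capture(n)["color"][r[1]:r[3],r[0]:r[2],::-1]; im=cv2.resize(c,None,fx=5,fy=5,interpolation=2); im=np.clip(255*(im/255.)**.55,0,255).astype(np.uint8)
    o.append(cv2.copyMakeBorder(im,0,400-im.shape[0],0,0,0))
cv2.imwrite("pics/p3.png",np.hstack(o))
```

```text
(no output)
```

View pics/p3.png

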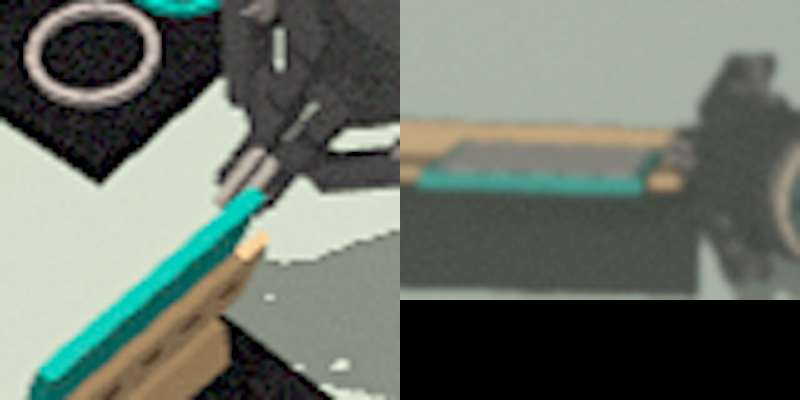

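Run:
```python
from pic import *
s,p,R=state()
for n,r in(("side",(160,170)),("top",(165,140))):
    c=capture(n)
    pts=[p+R.apply([x,y,z]) for x in(-.011,.011) for y in(-.0145,.0145) for z in(.0,.022)]
    print(n,"finger box (x-,x+; y-,y+; z0,tip)",(((prj(c,pts)-r+.5)*5)+([400,0] if n=="top" else [0,0])).round().astype(int).tolist())
    L=[ledge([x,y,z]) for y in(-102,) for x in(0,8) for z in(0,120)]
    print("mirror -y edge",(((prj(c,L)-r+.5)*5)+([400,0] if n=="top" else [0,0])).round().astype(int).tolist())
```

```text
side finger box (x-,x+; y-,y+; z0,tip) [[256, 232], [231, 263], [210, 186], [186, 218], [230, 249], [205, 280], [184, 202], [159, 234]]
mirror -y edge [[215, 299], [267, 194], [202, 287], [254, 181]]
top finger box (x-,x+; y-,y+; z0,tip) [[692, 172], [676, 166], [692, 121], [677, 117], [656, 173], [641, 168], [657, 123], [641, 118]]
mirror -y edge [[668, 166], [644, 198], [668, 152], [645, 183]]
```

The last picture shows the fingertips at the −y edge but set further back (−y) than assumed, so they have not touched yet. The side fit agrees: mirror unmoved at y≈−41. To keep the body behind the tips I back off 10 mm, tilt 10° more, and raise 12 mm.

Call:
{"fn": "arm_command", "kwargs": {"motion": [{"wx": 0, "wy": 0, "wz": 0, "dx": -0.0087, "dy": 0, "dz": -0.005, "grip": 1}, {"wx": 0, "wy": 5, "wz": 0, "dx": 0, "dy": 0, "dz": 0, "grip": 1}, {"wx": 0, "wy": 5, "wz": 0, "dx": 0, "dy": 0, "dz": 0, "grip": 1}, {"wx": 0, "wy": 0, "wz": 0, "dx": 0.0077, "dy": -0.0015, "dz": -0.0092, "grip": 1}, {"wx": 0, "wy": 0, "wz": 0, "dx": 0.0031, "dy": 0, "dz": 0.0026, "grip": 1}, {"wx": 0, "wy": 0, "wz": 0, "dx": 0.0031, "dy": 0, "dz": 0.0026, "grip": 1}, {"wx": 0, "wy": 0, "wz": 0, "dx": 0.0031, "dy": 0, "dz": 0.0026, "grip": 1}, {"wx": 0, "wy": 0, "wz": 0, "dx": 0.0031, "dy": 0, "dz": 0.0026, "grip": 1}, {"wx": 0, "wy": 0, "wz": 0, "dx": 0.0031, "dy": 0, "dz": 0.0026, "grip": 1}, {"wx": 0, "wy": 0, "wz": 0, "dx": 0, "dy": 0, "dz": 0, "grip": 1}]}}

```text
time_s: 25.15
ee_pos: [0.5855, 0.0699, 0.1187]
eef_rot: [-0.114, 0.631, 0.68, 0.357]
ft_force: [0.0, 0.7, 0.2]
width: -0.0003
grasp_force: 0.0
```

```bash
sed -i 's/np.radians(30)/np.radians(40)/' go.py
python3 - <<'E'
import chk; chk.chk.y=-41; chk.chk()
E
```

```text
turn tool deg [-0.06 -0.05 -0.05] shift in now axes mm [49.5  1.9 56.9] in target axes [49.6  1.9 56.9]
now in ledge mm [  16.6 -100.    61.7] t 25.15 f [0.   0.71 0.16] w -0.3 0.0
side mirror y -39.7 yaw 0.007 cost 0.1
top mirror y -38.8 yaw 0.02 cost 0.57
```

Still no contact with the TCP level with the edge, so the thin tips must be passing in front of the glass. I'll back off, move 7.5 mm toward the back, and push again.

Call:
{"fn": "arm_command", "kwargs": {"motion": [{"wx": 0, "wy": 0, "wz": 0, "dx": -0.0153, "dy": 0, "dz": -0.0129, "grip": 1}, {"wx": 0, "wy": 0, "wz": 0, "dx": -0.0153, "dy": 0, "dz": -0.0129, "grip": 1}, {"wx": 0, "wy": 0, "wz": 0, "dx": 0, "dy": -0.004, "dz": 0, "grip": 1}, {"wx": 0, "wy": 0, "wz": 0, "dx": 0, "dy": -0.0035, "dz": 0, "grip": 1}, {"wx": 0, "wy": 0, "wz": 0, "dx": 0, "dy": 0, "dz": 0, "grip": 1}, {"wx": 0, "wy": 0, "wz": 0, "dx": 0.0031, "dy": 0, "dz": 0.0026, "grip": 1}, {"wx": 0, "wy": 0, "wz": 0, "dx": 0.0031, "dy": 0, "dz": 0.0026, "grip": 1}, {"wx": 0, "wy": 0, "wz": 0, "dx": 0.0031, "dy": 0, "dz": 0.0026, "grip": 1}, {"wx": 0, "wy": 0, "wz": 0, "dx": 0.0031, "dy": 0, "dz": 0.0026, "grip": 1}, {"wx": 0, "wy": 0, "wz": 0, "dx": 0.0031, "dy": 0, "dz": 0.0026, "grip": 1}]}}

```text
time_s: 26.5
ee_pos: [0.5775, 0.0502, 0.1161]
eef_rot: [-0.114, 0.631, 0.679, 0.357]
ft_force: [0.4, -0.1, 0.2]
width: -0.0003
grasp_force: 0.0
```

Run:
```python
import chk; chk.chk.y=-41; chk.chk()
```

```text
turn tool deg [-0.02 -0.05 -0.1 ] shift in now axes mm [64.9  9.2 69.8] in target axes [64.9  9.3 69.7]
now in ledge mm [   9.2 -120.1   61.7] t 26.5 f [ 0.36 -0.15  0.17] w -0.3 0.0
side mirror y -39.0 yaw 0.006 cost 0.11
top mirror y -38.8 yaw 0.022 cost 0.58
```

Call:
{"fn": "arm_command", "kwargs": {"motion": [{"wx": 0, "wy": 0, "wz": 0, "dx": 0.0023, "dy": 0, "dz": 0.0019, "grip": 1}, {"wx": 0, "wy": 0, "wz": 0, "dx": 0.0023, "dy": 0, "dz": 0.0019, "grip": 1}, {"wx": 0, "wy": 0, "wz": 0, "dx": 0.0023, "dy": 0, "dz": 0.0019, "grip": 1}, {"wx": 0, "wy": 0, "wz": 0, "dx": 0.0023, "dy": 0, "dz": 0.0019, "grip": 1}, {"wx": 0, "wy": 0, "wz": 0, "dx": 0.0023, "dy": 0, "dz": 0.0019, "grip": 1}, {"wx": 0, "wy": 0, "wz": 0, "dx": 0.0023, "dy": 0, "dz": 0.0019, "grip": 1}, {"wx": 0, "wy": 0, "wz": 0, "dx": 0.0023, "dy": 0, "dz": 0.0019, "grip": 1}, {"wx": 0, "wy": 0, "wz": 0, "dx": 0.0023, "dy": 0, "dz": 0.0019, "grip": 1}, {"wx": 0, "wy": 0, "wz": 0, "dx": 0, "dy": 0, "dz": 0, "grip": 1}, {"wx": 0, "wy": 0, "wz": 0, "dx": 0, "dy": 0, "dz": 0, "grip": 1}]}}

```text
time_s: 27.85
ee_pos: [0.5788, 0.0737, 0.1163]
eef_rot: [-0.114, 0.631, 0.679, 0.357]
ft_force: [0.7, -1.1, -0.0]
width: -0.0002
grasp_force: 0.3
```

Run:
```python
import chk; chk.chk.y=-35; chk.chk()
```

```text
turn tool deg [-0.01 -0.05 -0.11] shift in now axes mm [46.8  9.1 54.8] in target axes [46.8  9.2 54.7]
now in ledge mm [  9.3 -96.6  61.8] t 27.85 f [ 0.69 -1.06 -0.01] w -0.2 0.3
side mirror y -37.1 yaw 0.006 cost 0.09
top mirror y -34.7 yaw 0.022 cost 0.57
```

Run:
```python
from pic import *
s,p,R=state()
for n,r in(("side",(175,185,240,240)),("top",(195,155,250,190))):
    c=capture(n); im=c["color"].astype(int); g=(im/ (1 if n=="side" else .75))
    out=[]
    for y in range(r[1],r[3]):
        l=""
        for x in range(r[0],r[2]):
            a,b,d=g[y,x]; m=a+b+d
            l+="T" if b-a>25 and d-a>15 else "w" if a-d>25 else "." if b>a+3 and m>240 else "#" if m<140 else "o"
        out.append(l)
    print(n,r); print("\n".join(out))
    def q(P): return prj(c,P).round(1).tolist()
    print("tcp",q([p]),"tip",q([p+R.apply([0,0,.022])]),"tip corner",q([p+R.apply([.011,0,.022])]),"mirror edge z0,62,120 front",q([ledge([8,-98,z]) for z in(0,62,120)]))
```

```text
side (175, 185, 240, 240)
###########wwwo##############....########o...####################
#########owwwo##############.....########o..o####################
######oowwwooo#############......########o..#####################
woooowwwwooo##############.......########o.######################
wwwwwwooooo##############........################################
oooooooo################.........################################
#######################..........################################
#####################o...........#################oo#############
####################..............###############...#############
###################................o############o..##############
##################..................###########o..###############
#################...................o##########..################
################....................o#########..##############oo.
###############......................########o.o########o........
##############......................########o.o########o.........
############o.......................#######o.#########o..........
###########.......
[... 4134 characters left out ...]
###########################################ooooww
#################################################ooooww
#################################################ooooww
#################################################ooooww
#################################################ooooww
#################################################ooooww
##################################################oooww
################################oo################oooww
#################################o################oooww
###################################################ooow
tcp [[213.9, 172.5]] tip [[209.6, 171.5]] tip corner [[206.3, 171.7]] mirror edge z0,62,120 front [[216.8, 169.9], [214.4, 173.0], [211.9, 176.1]]
```

Contact now happens (fy −1.1 N, mirror moved about 3 mm). The pixel map shows the tips end roughly 13 mm behind where I assumed, so the contact offset is about 0 from the TCP and the push is gentle. Continuing.

Call:
{"fn": "arm_command", "kwargs": {"motion": [{"wx": 0, "wy": 0, "wz": 0, "dx": 0.0023, "dy": 0, "dz": 0.0019, "grip": 1}, {"wx": 0, "wy": 0, "wz": 0, "dx": 0.0023, "dy": 0, "dz": 0.0019, "grip": 1}, {"wx": 0, "wy": 0, "wz": 0, "dx": 0.0023, "dy": 0, "dz": 0.0019, "grip": 1}, {"wx": 0, "wy": 0, "wz": 0, "dx": 0.0023, "dy": 0, "dz": 0.0019, "grip": 1}, {"wx": 0, "wy": 0, "wz": 0, "dx": 0.0023, "dy": 0, "dz": 0.0019, "grip": 1}, {"wx": 0, "wy": 0, "wz": 0, "dx": 0.0023, "dy": 0, "dz": 0.0019, "grip": 1}, {"wx": 0, "wy": 0, "wz": 0, "dx": 0.0023, "dy": 0, "dz": 0.0019, "grip": 1}, {"wx": 0, "wy": 0, "wz": 0, "dx": 0.0023, "dy": 0, "dz": 0.0019, "grip": 1}, {"wx": 0, "wy": 0, "wz": 0, "dx": 0.0023, "dy": 0, "dz": 0.0019, "grip": 1}, {"wx": 0, "wy": 0, "wz": 0, "dx": 0.0023, "dy": 0, "dz": 0.0019, "grip": 1}]}}

```text
time_s: 29.3
ee_pos: [0.5802, 0.1037, 0.1165]
eef_rot: [-0.114, 0.631, 0.679, 0.357]
ft_force: [0.1, -1.5, -0.3]
width: 0.0001
grasp_force: 1.1
```

Run:
```python
s=open("chk.py").read()
s=s.replace("Ro.from_rotvec([0,0,p[1]])","Ro.from_rotvec([p[2],0,p[1]])").replace("cost([*q,0]),[chk.y,0],[15,.05]","cost(q),[chk.y,0,0],[15,.05,.05]").replace('"cost"','"roll",round(p[2],3),"cost"').replace("z+p[2]","z")
open("chk.py","w").write(s)
import chk; chk.chk.y=-10; chk.chk()
```

```text
turn tool deg [-0.03 -0.05 -0.11] shift in now axes mm [23.6  9.3 35.7] in target axes [23.6  9.3 35.7]
now in ledge mm [  9.2 -66.5  62.1] t 29.3 f [ 0.13 -1.5  -0.28] w 0.1 1.1
side mirror y -4.7 yaw 0.011 roll 0.03 cost 0.11
top mirror y -4.5 yaw 0.016 roll -0.005 cost 0.56
```

Call:
{"fn": "arm_command", "kwargs": {"motion": [{"wx": 0, "wy": 0, "wz": 0, "dx": 0.0023, "dy": 0, "dz": 0.0019, "grip": 1}, {"wx": 0, "wy": 0, "wz": 0, "dx": 0.0023, "dy": 0, "dz": 0.0019, "grip": 1}, {"wx": 0, "wy": 0, "wz": 0, "dx": 0.0023, "dy": 0, "dz": 0.0019, "grip": 1}, {"wx": 0, "wy": 0, "wz": 0, "dx": 0.0023, "dy": 0, "dz": 0.0019, "grip": 1}, {"wx": 0, "wy": 0, "wz": 0, "dx": 0.0023, "dy": 0, "dz": 0.0019, "grip": 1}, {"wx": 0, "wy": 0, "wz": 0, "dx": 0.0023, "dy": 0, "dz": 0.0019, "grip": 1}, {"wx": 0, "wy": 0, "wz": 0, "dx": 0.0023, "dy": 0, "dz": 0.0019, "grip": 1}, {"wx": 0, "wy": 0, "wz": 0, "dx": 0.0023, "dy": 0, "dz": 0.0019, "grip": 1}, {"wx": 0, "wy": 0, "wz": 0, "dx": 0.0023, "dy": 0, "dz": 0.0019, "grip": 1}, {"wx": 0, "wy": 0, "wz": 0, "dx": 0.0023, "dy": 0, "dz": 0.0019, "grip": 1}]}}

```text
time_s: 30.65
ee_pos: [0.5817, 0.1331, 0.1165]
eef_rot: [-0.114, 0.631, 0.679, 0.357]
ft_force: [0.1, -1.3, -0.3]
width: 0.0001
grasp_force: 1.1
```

Run:
```python
import chk; chk.chk.y=23; chk.chk()
```

```text
turn tool deg [-0.05  0.01 -0.12] shift in now axes mm [ 1.1  9.4 16.7] in target axes [ 1.1  9.4 16.7]
now in ledge mm [  9.1 -37.1  62.1] t 30.65 f [ 0.08 -1.28 -0.32] w 0.1 1.1
side mirror y 27.4 yaw 0.021 roll 0.058 cost 0.25
top mirror y 15.8 yaw 0.015 roll 0.068 cost 0.63
```

Call:
{"fn": "arm_command", "kwargs": {"motion": [{"wx": 0, "wy": 0, "wz": 0, "dx": 0.0023, "dy": 0, "dz": 0.0019, "grip": 1}, {"wx": 0, "wy": 0, "wz": 0, "dx": 0.0023, "dy": 0, "dz": 0.0019, "grip": 1}, {"wx": 0, "wy": 0, "wz": 0, "dx": 0.0023, "dy": 0, "dz": 0.0019, "grip": 1}, {"wx": 0, "wy": 0, "wz": 0, "dx": 0.0023, "dy": 0, "dz": 0.0019, "grip": 1}, {"wx": 0, "wy": 0, "wz": 0, "dx": 0.0023, "dy": 0, "dz": 0.0019, "grip": 1}, {"wx": 0, "wy": 0, "wz": 0, "dx": 0.0023, "dy": 0, "dz": 0.0019, "grip": 1}, {"wx": 0, "wy": 0, "wz": 0, "dx": 0.0023, "dy": 0, "dz": 0.0019, "grip": 1}, {"wx": 0, "wy": 0, "wz": 0, "dx": 0.0023, "dy": 0, "dz": 0.0019, "grip": 1}, {"wx": 0, "wy": 0, "wz": 0, "dx": 0, "dy": 0, "dz": 0, "grip": 1}, {"wx": 0, "wy": 0, "wz": 0, "dx": 0, "dy": 0, "dz": 0, "grip": 1}]}}

```text
time_s: 32.0
ee_pos: [0.5828, 0.1576, 0.1172]
eef_rot: [-0.114, 0.631, 0.679, 0.357]
ft_force: [-0.2, -0.3, -0.4]
width: -0.0
grasp_force: 0.3
```

Call:
{"fn": "arm_command", "kwargs": {"motion": [{"wx": 0, "wy": 0, "wz": 0, "dx": 0.00077, "dy": 0, "dz": 0.00064, "grip": 1}, {"wx": 0, "wy": 0, "wz": 0, "dx": 0.00077, "dy": 0, "dz": 0.00064, "grip": 1}, {"wx": 0, "wy": 0, "wz": 0, "dx": 0.00077, "dy": 0, "dz": 0.00064, "grip": 1}, {"wx": 0, "wy": 0, "wz": 0, "dx": 0.00077, "dy": 0, "dz": 0.00064, "grip": 1}, {"wx": 0, "wy": 0, "wz": 0, "dx": 0, "dy": 0, "dz": 0, "grip": 1}, {"wx": 0, "wy": 0, "wz": 0, "dx": 0, "dy": 0, "dz": 0, "grip": 1}, {"wx": 0, "wy": 0, "wz": 0, "dx": 0, "dy": 0, "dz": 0, "grip": 1}, {"wx": 0, "wy": 0, "wz": 0, "dx": 0, "dy": 0, "dz": 0, "grip": 1}, {"wx": 0, "wy": 0, "wz": 0, "dx": 0, "dy": 0, "dz": 0, "grip": 1}, {"wx": 0, "wy": 0, "wz": 0, "dx": 0, "dy": 0, "dz": 0, "grip": 1}]}}

```text
time_s: 33.25
ee_pos: [0.5832, 0.1613, 0.1171]
eef_rot: [-0.114, 0.631, 0.679, 0.357]
ft_force: [-0.3, -0.6, -0.7]
width: -0.0001
grasp_force: 0.4
```

Run:
```python
import chk; chk.chk.y=50; chk.chk()
```

```text
turn tool deg [-0.03 -0.06 -0.1 ] shift in now axes mm [-20.9   9.2  -1. ] in target axes [-20.9   9.2  -1. ]
now in ledge mm [ 9.3 -8.9 62.7] t 33.25 f [-0.27 -0.61 -0.66] w -0.1 0.4
side mirror y 51.5 yaw 0.017 roll 0.006 cost 0.27
top mirror y 15.8 yaw 0.145 roll -0.092 cost 0.71
```

Call:
{"fn": "arm_command", "kwargs": {"motion": [{"wx": 0, "wy": 0, "wz": 0, "dx": 0.00077, "dy": 0, "dz": 0.00064, "grip": 1}, {"wx": 0, "wy": 0, "wz": 0, "dx": 0.00077, "dy": 0, "dz": 0.00064, "grip": 1}, {"wx": 0, "wy": 0, "wz": 0, "dx": 0.00038, "dy": 0, "dz": 0.00032, "grip": 1}, {"wx": 0, "wy": 0, "wz": 0, "dx": 0, "dy": 0, "dz": 0, "grip": 1}, {"wx": 0, "wy": 0, "wz": 0, "dx": 0, "dy": 0, "dz": 0, "grip": 1}, {"wx": 0, "wy": 0, "wz": 0, "dx": 0, "dy": 0, "dz": 0, "grip": 1}, {"wx": 0, "wy": 0, "wz": 0, "dx": 0, "dy": 0, "dz": 0, "grip": 1}, {"wx": 0, "wy": 0, "wz": 0, "dx": 0, "dy": 0, "dz": 0, "grip": 1}, {"wx": 0, "wy": 0, "wz": 0, "dx": 0, "dy": 0, "dz": 0, "grip": 1}, {"wx": 0, "wy": 0, "wz": 0, "dx": 0, "dy": 0, "dz": 0, "grip": 1}]}}

```text
time_s: 34.6
ee_pos: [0.5833, 0.1636, 0.117]
eef_rot: [-0.114, 0.631, 0.679, 0.357]
ft_force: [0.3, -2.0, -1.2]
width: -0.0001
grasp_force: 0.6
```

Call:
{"fn": "arm_command", "kwargs": {"motion": [{"wx": 0, "wy": 0, "wz": 0, "dx": 0.00077, "dy": 0, "dz": 0.00064, "grip": 1}, {"wx": 0, "wy": 0, "wz": 0, "dx": 0.00038, "dy": 0, "dz": 0.00032, "grip": 1}, {"wx": 0, "wy": 0, "wz": 0, "dx": 0, "dy": 0, "dz": 0, "grip": 1}, {"wx": 0, "wy": 0, "wz": 0, "dx": 0, "dy": 0, "dz": 0, "grip": 1}, {"wx": 0, "wy": 0, "wz": 0, "dx": 0, "dy": 0, "dz": 0, "grip": 1}, {"wx": 0, "wy": 0, "wz": 0, "dx": 0, "dy": 0, "dz": 0, "grip": 1}, {"wx": 0, "wy": 0, "wz": 0, "dx": 0, "dy": 0, "dz": 0, "grip": 1}, {"wx": 0, "wy": 0, "wz": 0, "dx": 0, "dy": 0, "dz": 0, "grip": 1}, {"wx": 0, "wy": 0, "wz": 0, "dx": 0, "dy": 0, "dz": 0, "grip": 1}, {"wx": 0, "wy": 0, "wz": 0, "dx": 0, "dy": 0, "dz": 0, "grip": 1}]}}

```text
time_s: 35.85
ee_pos: [0.5834, 0.1652, 0.1171]
eef_rot: [-0.114, 0.631, 0.679, 0.357]
ft_force: [-0.1, -1.3, -0.8]
width: -0.0
grasp_force: 0.6
```

Call:
{"fn": "arm_command", "kwargs": {"motion": [{"wx": 0, "wy": 0, "wz": 0, "dx": 0.00077, "dy": 0, "dz": 0.00064, "grip": 1}, {"wx": 0, "wy": 0, "wz": 0, "dx": 0.00038, "dy": 0, "dz": 0.00032, "grip": 1}, {"wx": 0, "wy": 0, "wz": 0, "dx": 0, "dy": 0, "dz": 0, "grip": 1}, {"wx": 0, "wy": 0, "wz": 0, "dx": 0, "dy": 0, "dz": 0, "grip": 1}, {"wx": 0, "wy": 0, "wz": 0, "dx": 0, "dy": 0, "dz": 0, "grip": 1}, {"wx": 0, "wy": 0, "wz": 0, "dx": 0, "dy": 0, "dz": 0, "grip": 1}, {"wx": 0, "wy": 0, "wz": 0, "dx": 0, "dy": 0, "dz": 0, "grip": 1}, {"wx": 0, "wy": 0, "wz": 0, "dx": 0, "dy": 0, "dz": 0, "grip": 1}, {"wx": 0, "wy": 0, "wz": 0, "dx": 0, "dy": 0, "dz": 0, "grip": 1}, {"wx": 0, "wy": 0, "wz": 0, "dx": 0, "dy": 0, "dz": 0, "grip": 1}]}}

```text
time_s: 37.1
ee_pos: [0.5836, 0.1653, 0.1165]
eef_rot: [-0.113, 0.632, 0.679, 0.356]
ft_force: [-0.9, -6.3, 2.5]
width: -0.0001
grasp_force: 3.1
```

Run:
```python
import chk; chk.chk.y=53; chk.chk()
```

```text
turn tool deg [-0.    0.1  -0.16] shift in now axes mm [-23.6   9.2  -4. ] in target axes [-23.6   9.2  -4.1]
now in ledge mm [ 9.3 -4.8 62. ] t 37.1 f [-0.89 -6.33  2.49] w -0.1 3.1
side mirror y 55.0 yaw 0.012 roll -0.0 cost 0.27
top mirror y 28.5 yaw 0.144 roll 0.13 cost 0.72
```

The stop is reached: force rose to 6 N without motion, and the fit gives y = 55.0 mm with roll 0. Backing straight off along −y, then up.

Call:
{"fn": "arm_command", "kwargs": {"motion": [{"wx": 0, "wy": 0, "wz": 0, "dx": -0.0015, "dy": 0, "dz": -0.0013, "grip": 1}, {"wx": 0, "wy": 0, "wz": 0, "dx": -0.003, "dy": 0, "dz": -0.0025, "grip": 1}, {"wx": 0, "wy": 0, "wz": 0, "dx": -0.0077, "dy": 0, "dz": -0.0064, "grip": 1}, {"wx": 0, "wy": 0, "wz": 0, "dx": -0.0153, "dy": 0, "dz": -0.0129, "grip": 1}, {"wx": 0, "wy": 0, "wz": 0, "dx": -0.0153, "dy": 0, "dz": -0.0129, "grip": 1}, {"wx": 0, "wy": 0, "wz": 0, "dx": -0.0153, "dy": 0, "dz": -0.0129, "grip": 1}, {"wx": 0, "wy": 0, "wz": 0, "dx": 0, "dy": 0, "dz": -0.03, "grip": 1}, {"wx": 0, "wy": 0, "wz": 0, "dx": 0, "dy": 0, "dz": -0.03, "grip": 1}, {"wx": 0, "wy": 0, "wz": 0, "dx": 0, "dy": 0, "dz": 0, "grip": 1}, {"wx": 0, "wy": 0, "wz": 0, "dx": 0, "dy": 0, "dz": 0, "grip": 1}]}}

```text
time_s: 38.45
ee_pos: [0.5621, 0.0543, 0.1588]
eef_rot: [-0.114, 0.631, 0.68, 0.357]
ft_force: [-0.0, 0.1, 0.1]
width: -0.0004
grasp_force: 0.0
```

Run:
```python
import chk; chk.chk.y=53; chk.chk()
```

```text
turn tool deg [-0.04 -0.03 -0.05] shift in now axes mm [ 33.2   9.4 102.5] in target axes [ 33.2   9.3 102.5]
now in ledge mm [   9.2 -116.8  107.2] t 38.45 f [-0.05  0.09  0.15] w -0.4 0.0
side mirror y 55.2 yaw 0.013 roll 0.002 cost 0.27
top mirror y -35.8 yaw 0.182 roll -1.151 cost 0.64
```

```bash
python3 -c "
from plant import manip
print(manip.hand_in())"
```

```text
the job is handed in; nothing more can be done
None
```

I moved the turquoise mirror from the rack to the easel ledge, released it, slid it against the brass stop and handed the job in. `hand_in()` returned no verdict. The last side-camera fit put it at y ≈ 55 mm and upright with the gripper clear; the lamp blocked the top-camera check.

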